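# Heel a vial rack onto its post and swing it home in the autosampler tray

### The arm

A 6-joint arm with a two-finger parallel gripper is mounted at the origin on the work surface. World frame = base frame: x ahead of the robot, y to its left, z up, the work surface at z = 0. Lengths are in m, angles in degrees, forces in N, time in s.
With the tool pointing down it reaches from about 0.375 to 0.75 m from the base axis. Payload 9 kg.
Tool frame: the origin (TCP) lies on the centre line of the jaws, within the pads' length; the fingertips stand 22 mm ahead of it and the grasp point (between the pads) lies 3 mm ahead of it; z points along the fingers, y is the direction in which the jaws open and shut (so a half turn about z gives the same grasp; the last joint's range is limited). The gripper opens to 85 mm and grips with 20 to 120 N. Pads are 22 mm wide; open, the fingers measure 114 mm over their backs; the gripper's body (76 mm by 85 mm) begins 54 mm behind the grasp point. The pads swing forward as they close: fully open they stand 13 mm farther back than shut.
Start: joints at [-83.921, 5.964, 5.575, 89.605, 0, 77.527], TCP at [0.191, -0.569, 0.214] pointing down, gripper open.
Joint ranges: [-171.21, 171.21], [-48.23, 106.86], [-62.78, 66.21], [-105.2, 120.99], [-86.42, 89.51], [-180, 180]. Speed limits (degrees/s): [127.2, 127.2, 147.25, 180, 180, 180].

### API

Orientations are given as a 3x3 rotation matrix whose columns are the frame's x, y, z axes.
In Python, from rig import monitor, viewer, order gives the robot as it stands.
- The arm moves only by the tool apply_moves, never from a script. Its argument "deltas" is a list that holds one entry, the list of rows, each a list of 7 numbers: the shift along the tool's x, y, z in m, then the turn, a rotation vector about the tool's x, y, z in rad, then the finger opening in m, from 0 to 0.0854. In form: [[[tx, ty, tz, rx, ry, rz, claw], ...]]. A call has 1 to 12 rows; each row is the pose to reach, as a shift and turn from the pose commanded when the call began, along the tool's axes at that moment; what a row does not reach only later rows make up. A row lasts 1/8 s, in which the tool goes at most 62.5 mm and 10.7 degrees, less where a joint would pass 70% of its speed; a pose out of reach is approached as far as the arm can. A call with a gripper value outside its range is refused whole. The fingers move at their own pace and stop on an object; "squeeze" is the grip in N (left out, the last holds). Time passes only in rows, so rows that repeat a pose let the fingers close. It gives the time, the measured TCP pose, the force and the opening at its end, in the units of the state.
- monitor.get_obs(): the state, without advancing time (a new reading comes with each control period).
- viewer.read_camera(name): name is "scene" or "top"; returns a dict with "frame" (400x640x3 uint8, red, green, blue), "z_map" (400x640 float32, m along the optical axis (not along the pixel's ray), 0 where there is no reading), "fx", "fy", "cx", "cy" (pixels), "position" and "attitude" of the camera in the world. Camera axes: x right, y down, z forward; pixel columns grow to the right and rows downward; lengths in m; the calibration is good to about 2 mm. A picture is of the moment at which its call begins.
- order.sign_off(): hands the job in, once; it reports no verdict.
The state is a dict: "t": time; "joints": joint angles; "joint_velocities": joint speeds; "joint_efforts": joint torques, N m; "tool_pos": TCP position; "eef_rot": TCP orientation; "force": force on the tool from outside, world axes, zero at the start; "ft_torque": the same for the moment, N m; "width": opening from 0.0 (shut) to 1.0 (fully open).
Only numpy, scipy, OpenCV 4.12 (cv2) and the standard library are available. Lean on these libraries where they do the work, as an engineer would, in place of code of your own. Each camera call takes 0.05 s, during which the arm holds its last target.

### The job

The blue vial rack lies loose and askew on the autosampler tray. With the rack still standing out at about the angle it lies at, push its forked heel fully home on the steel post; then, keeping the heel gently pressed on the post, swing the rack round into line until its toe clicks into the spring catch against the back stop, and let go of it. Use light force, keep the rack level, and leave the bottle, the tip box and the beaker alone.

Things in the scene. Friction and masses are not known exactly. Their poses are not given: they have to be found in the camera images.
- tray: fixed aluminium tray, 360 x 250 mm, deck top 8 mm above the bench; origin on the bench under the bay's middle. x runs along the bay (dark grey strip) from post to catch, y from the deck's open side (towards the robot) to the back stop. Deck spans x -180 to 180, y -190 to 60 mm, with an edge 10 mm high at y = 57
- post_seat: dark steel inlay, 50 x 30 mm, flush in the deck; origin: its middle, deck level (tray x = -106, y = 0). In its slot stands the steel post, neck diameter 12 mm; its head, diameter 23 mm, spans 15.5 to 20.5 above the deck, so the heel must be slid in under it along the deck. The post is clamped up to 3 mm either way along the bay; this setting is not reported: feel for it
- rack: loose blue plastic rack of 16 amber vials, 0.2 to 0.35 kg. Origin: centre of underside; x along its length from forked heel to toe, z up. Body x -88 to 87 mm, 34 wide, 30 high, vials to 44 high. It starts on the deck, toe swung out 23 to 46 degrees to the open side, heel 20 to 80 mm from the post. Home, its axes match the tray's, its origin off only by the post's setting along the bay
- rack_heel (a point): point on the rack's axis (x = -106 mm, 5.5 mm above the underside) that lies on the post's axis when the heel is home. Heel: a flat tongue 11 mm thick; prong tips at x = -116, notch bottom at x = -100, notch 14 mm wide, flaring over the last 8 mm to 25 mm. The plastic chips if pressed on the post with 12 N, or on the catch block with 20 N; 3 to 5 N on the post is plenty
- rack_toe (a point): middle of the rack's toe end (rack x = 100 mm, 6 mm above the underside). Toe: a ledge 12 mm thick and 34 mm wide, x 87 to 100 mm, with ramped corners and, in its end, an 8 mm wide notch into which the round catch nose enters 2 mm
- rack_grip (a point): in the rack's blue grip fin, at the rack's middle, 56 mm above the underside: grip here, fingers on the fin's flat sides (closing along the rack's y). Fin 44 mm long (x), 16 mm thick (y), top 76 mm above the underside; vials begin 28 mm either side of its middle along x
- catch_block: fixed white toe fitting on the deck; origin at tray x = 100, y = 0, deck level, axes like the tray's. Back stop: x -56 to -16 mm, face at y = 17 (meets the rack's side when in line), 24 high. Catch housing: face at x = 5, y -22 to 38, 30 high. Steel hold-down lip from the housing: x -8.5 to 5, y -16 to 18, underside 16 above the deck, so the toe must enter sideways, on the deck
- catch_nose (a point): front of the brass catch nose at rest (tray x = 94, y = 0 mm, 6.5 mm above the deck): an upright round of 10 mm diameter and 10 mm height that stands 11 mm out of the catch housing
- catch (a joint): how far the catch nose is pushed back into its housing (tray +x), m: 0 at rest, up to 0.011; spring 200 N/m, preload 1.5 N. The passing toe pushes it back 3 to 9 mm, then it springs 2 mm forward into the toe's notch, holds the rack in line and presses it on the post. If the heel comes off the post, the toe can jam on the housing, 2 to 8 mm beyond it
- bottle: small clear bottle with black cap, diameter 56 mm, 100 mm high, standing on the tray's open front corner on the post's side; origin at the middle of its underside; leave alone
- tip_box: orange box with clear lid, 86 x 122 mm, 61 mm high, on the bench beside the tray; origin at the middle of its underside; leave alone
- beaker: glass beaker, diameter 72 mm, 95 mm high, on the bench beside the tray; origin at the middle of its underside; leave alone
Mind the look-alikes: they are no part of the job. There is more than one size of the rack; the job needs the smallest.

How it is judged:
By the outcome, as a careful person would: the job done as asked, in the order asked, and still so for the second after the job is handed in, with the robot touching nothing.
It also fails if it takes over 54 s, if anything falls off the work surface, if the arm or the gripper's body presses on something with over 40 N, if the wrist force passes 120 N, or if a joint passes its speed limit or range.

## Working session

There is one attempt and no reset: what is moved stays moved. The work goes in short steps, Python scripts to look and compute and a tool call to move; the robot and the scene stay as the last step left them, time stands still between calls to the robot, and variables do not carry over. Pictures are saved under pics/ and viewed, and the job is handed in when it is done.

Besides the shell and the picture viewer there is one more tool, called after "Request:" as name(argument=value, ...) on one line, values as JSON. apply_moves: Moves the arm, as the interface text tells. Its arguments: {"type":"object","properties":{"deltas":{"type":"array"},"squeeze":{"type":"number"}},"required":["deltas"]}

```bash
ls; mkdir -p pics; cat > h.py <<'E'
import numpy as np,cv2
from rig import monitor,viewer,order
def cam(n):
    c=viewer.read_camera(n); c['R']=np.array(c['attitude']); c['p']=np.array(c['position']); return c
def save(c,f): cv2.imwrite(f,cv2.cvtColor(c['frame'],cv2.COLOR_RGB2BGR))
def ray(c,u,v):
    d=np.array([(u-c['cx'])/c['fx'],(v-c['cy'])/c['fy'],1.0]); return c['R']@d
def plane(c,u,v,z):
    d=ray(c,u,v); return c['p']+d*(z-c['p'][2])/d[2]
def dep(c,u,v):
    return c['p']+ray(c,u,v)*c['z_map'][int(round(v)),int(round(u))]
def cloud(c):
    v,u=np.mgrid[0:400,0:640]; z=c['z_map']
    d=np.stack([(u-c['cx'])/c['fx'],(v-c['cy'])/c['fy'],np.ones_like(z)],-1)*z[...,None]
    return d@c['R'].T+c['p']
E
python3 - <<'E'
from h import *
for n in('scene','top'):
    c=cam(n); save(c,f'pics/{n}0.png'); print(n,c['R'].round(3).tolist(),c['p'].round(3),c['fx'],c['cx'],c['cy'])
    np.savez(f'{n}0.npz',**{k:np.array(v) for k,v in c.items()})
print(monitor.get_obs())
E
```

```text
pics
scene [[0.724, 0.551, -0.416], [0.69, -0.582, 0.43], [-0.005, -0.598, -0.801]] [ 1.172 -0.72   1.275] 436.21143211229736 318.6845171963524 199.32284119497177
top [[-0.002, -0.979, 0.202], [-1.0, 0.003, 0.0], [-0.001, -0.202, -0.979]] [ 0.168 -0.079  1.75 ] 515.1890456860725 312.59063713898746 186.28419768613455
{'t': 0.1, 'joints': array([-8.39219864e+01,  5.99414119e+00,  5.53297565e+00,  8.96058512e+01,
        1.47480856e-04,  7.75266709e+01]), 'joint_velocities': array([-0.04633396, -0.10067769,  0.06711409, -0.09307897, -0.07757675,
       -0.06051927]), 'joint_efforts': array([ 7.15027330e-03, -5.58199990e+01,  5.04725540e+01,  1.26695243e-02,
       -3.05374178e-04,  1.08669835e-05]), 'tool_pos': array([ 0.19086779, -0.56849832,  0.21282493]), 'eef_rot': array([[ 9.48038954e-01,  3.18154251e-01, -1.21287332e-04],
       [ 3.18154171e-01, -9.48038274e-01,  1.16336088e-03],
       [ 2.55143177e-04, -1.14149951e-03, -9.99999316e-01]]), 'force': array([-0.26537414,  0.48442088,  0.45940813]), 'ft_torque': array([-0.03334093, -0.02653491,  0.00609235]), 'width': 0.9922018184779695}
```

View pics/scene0.png

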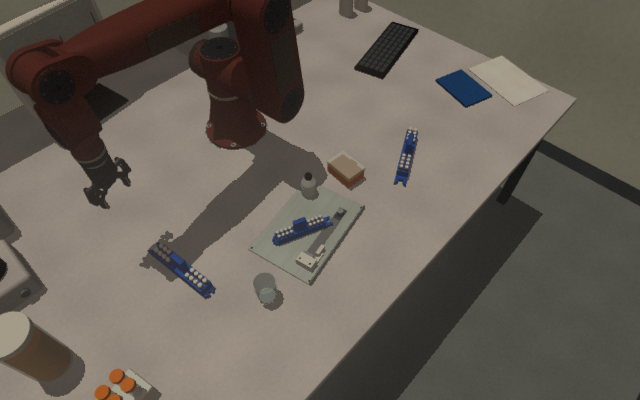

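View pics/top0.png

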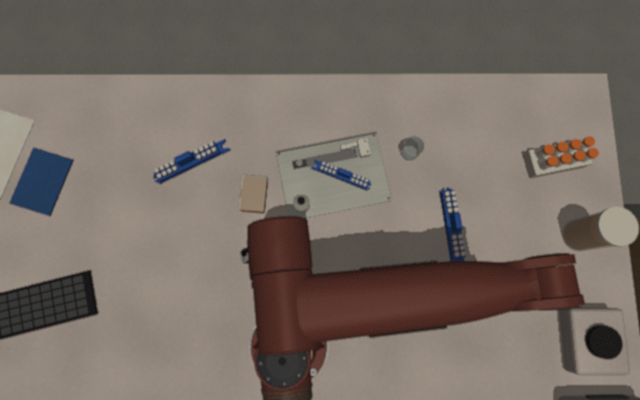

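The scene view shows the tray at about (307,232) with the small rack on it, and larger racks off the tray at (180,268) and (407,155). In the top view the tray is at (333,175), the rack at (342,175), the post at (298,162) and the catch at (364,148).

```bash
python3 - <<'E'
import cv2
a=cv2.imread('pics/scene0.png')[165:290,240:375]; b=cv2.imread('pics/top0.png')[125:225,265:400]
a=cv2.resize(a,None,fx=5.9,fy=4.8*5.9/4.8*0.8,interpolation=cv2.INTER_CUBIC) if 0 else cv2.resize(a,None,fx=4.7,fy=4.7,interpolation=cv2.INTER_CUBIC)
cv2.imwrite('pics/sc.png',cv2.convertScaleAbs(a,alpha=1.4)); b=cv2.resize(b,None,fx=5.8,fy=5.8,interpolation=cv2.INTER_CUBIC); cv2.imwrite('pics/tc.png',cv2.convertScaleAbs(b,alpha=1.4))
E
```

```text
(no output)
```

View pics/sc.png

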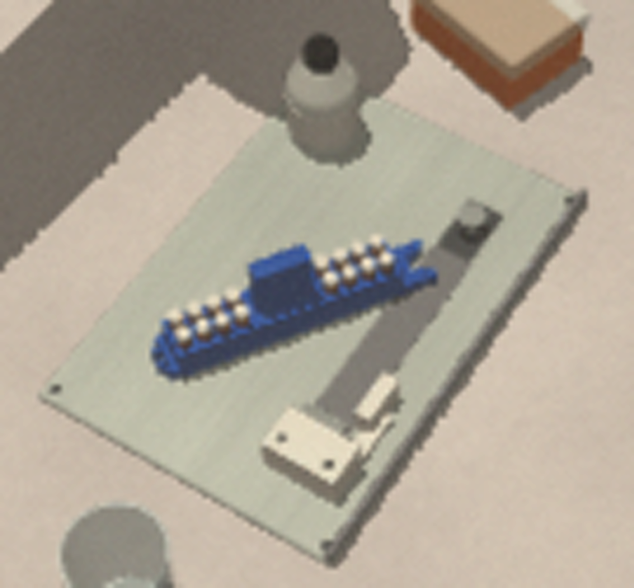

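View pics/tc.png

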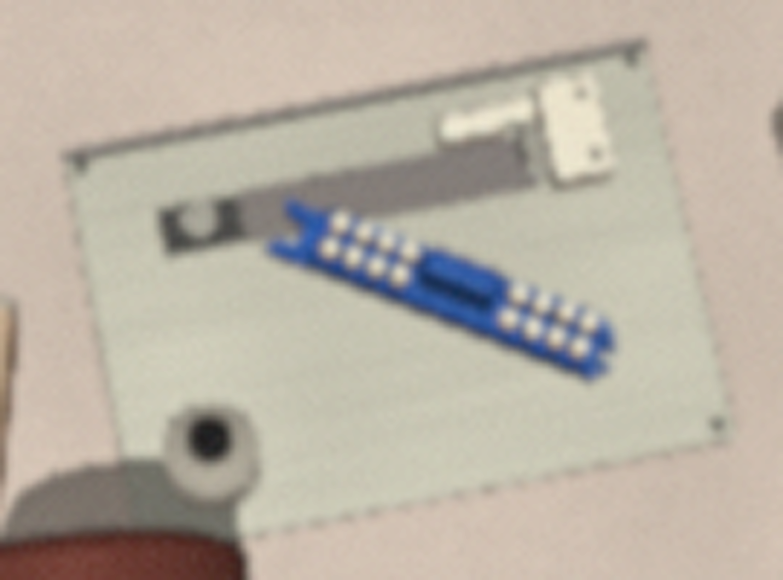

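```bash
cat > meas.py <<'E'
from h import *
def load(n): 
    d=np.load(n+'.npz'); return {k:d[k] for k in d}
def run(cs):
    for n,c in cs.items():
        f=c['frame'].astype(int); R,G,B=f[...,0],f[...,1],f[...,2]
        P=cloud(c)
        m=((G-R>2)&(G+R+B>200)).astype(np.uint8)
        roi=np.zeros_like(m)
        if n=='top': roi[125:225,268:400]=1
        else: roi[175:290,245:370]=1
        m&=roi; blue=((B-R>40)).astype(np.uint8)&roi
        cv2.imwrite(f'pics/m_{n}.png',cv2.resize((m*120+blue*255)[125:295,240:400],None,fx=4,fy=3,interpolation=0))
        pb=P[blue>0]; ok=c['z_map'][blue>0]>0; pb=pb[ok]
        print(n,'blue',len(pb),'z pct',np.percentile(pb[:,2],[1,10,50,90,99]).round(4))
        pd=P[(m>0)&(c['z_map']>0)]; print(' deck z',np.percentile(pd[:,2],[5,50,95]).round(4))
        ft=pb[pb[:,2]>.077]; print(' fintop',len(ft),ft.mean(0).round(4))
        # white caps
        w=((R>150)&(abs(R-B)<60)&(R-G>=0)).astype(np.uint8)
        near=cv2.dilate(blue,np.ones((7,7)))
        q=P[(w&near)>0]; q=q[(q[:,2]>.04)&(q[:,2]<.06)]; print(' caps',len(q),q.mean(0).round(4) if len(q) else '')
if __name__=='__main__':
    run({'scene':load('scene0'),'top':load('top0')})
E
python3 meas.py
```

```text
scene blue 163 z pct [0.0137 0.0179 0.0378 0.0854 0.0885]
 deck z [0.0077 0.0375 0.0863]
 fintop 44 [ 0.5659 -0.1875  0.0843]
 caps 36 [ 0.5619 -0.1959  0.0513]
top blue 270 z pct [0.0109 0.0193 0.0392 0.0848 0.0891]
 deck z [0.01   0.0344 0.085 ]
 fintop 60 [ 0.56   -0.1831  0.0839]
 caps 8 [ 0.5685 -0.1902  0.0523]
```

```bash
python3 - <<'E'
from meas import *
for n,pts in {'top':[(300,135),(320,190),(333,152),(341,172),(364,147),(299,162),(301,201)],'scene':[(290,220),(310,249),(300,225),(340,211),(310,258)]}.items():
    c=load(n+'0')
    for u,v in pts: print(n,u,v,c['frame'][v,u],c['z_map'][v,u],dep(c,u,v).round(4))
E
```

```text
top 300 135 [151 140 129] 0.0 [ 0.1676 -0.0789  1.75  ]
top 320 190 [139 138 125] 1.7739275 [ 0.5141 -0.1042  0.0102]
top 333 152 [115 112 104] 1.7982999 [ 0.6487 -0.1503  0.0131]
top 341 172 [ 33  60 103] 1.7166804 [ 0.5615 -0.1736  0.0784]
top 364 147 [167 161 145] 1.783506 [ 0.6614 -0.2571  0.0309]
top 299 162 [119 118 108] 1.7664092 [ 0.6069 -0.0324  0.0371]
top 301 201 [29 26 28] 1.6658683 [ 0.4583 -0.0412  0.109 ]
scene 290 220 [131 132 117] 1.5327066 [ 0.501  -0.1725  0.0043]
scene 310 249 [91 88 83] 1.4558114 [ 0.6362 -0.2102  0.0097]
scene 300 225 [41 45 60] 1.4463824 [ 0.5719 -0.1901  0.0657]
scene 340 211 [112 110 100] 1.5288575 [ 0.6121 -0.0346  0.0254]
scene 310 258 [162 154 136] 1.3997884 [ 0.6727 -0.2466  0.0411]
```

```bash
cat > tray.py <<'E'
from meas import *
from scipy.optimize import least_squares
# subpixel transitions of G-R across each predicted deck edge, then ray->plane
T0=(0.6369,-0.1470) # guess
def pose0():
    # rough from post and catch
    a=np.array([.607,-.033]);b=np.array([.665,-.255]); return a,b
def edges(c,org,th,dbg=None):
    f=cv2.GaussianBlur(c['frame'],(0,0),0.7).astype(float); g=f[...,1]-f[...,0]
    ex=np.array([np.cos(th),np.sin(th)]);ey=np.array([-ex[1],ex[0]])
    out={}
    for name,(p,q,nrm,z) in dict(L=((-.18,-.18),(-.18,.045),(-1,0),.008),R=((.18,-.18),(.18,.045),(1,0),.008),F=((-.17,-.19),(.17,-.19),(0,-1),.008)).items():
        pts=[]
        for s in np.linspace(0,1,60):
            b=np.array(p)*(1-s)+np.array(q)*s
            d=np.linspace(-.015,.015,31); w=[org+ex*(b[0]+k*nrm[0])+ey*(b[1]+k*nrm[1]) for k in d]
            P=np.c_[np.array(w),np.full(31,z)]-c['p']; C=P@c['R']; u=(c['fx']*C[:,0]/C[:,2]+c['cx']).astype(np.float32);v=(c['fy']*C[:,1]/C[:,2]+c['cy']).astype(np.float32)
            pr=cv2.remap(g.astype(np.float32),u[None],v[None],cv2.INTER_LINEAR)[0]
            lu=cv2.remap(f.sum(2).astype(np.float32),u[None],v[None],cv2.INTER_LINEAR)[0]
            if pr[:8].mean()>-5 and pr[-8:].mean()<-7 and lu.min()>300:
                th_=(pr[:8].mean()+pr[-8:].mean())/2
                i=np.where((pr[:-1]>th_)&(pr[1:]<=th_))[0]
                if len(i)==1: i=i[0]; k=d[i]+(pr[i]-th_)/(pr[i]-pr[i+1])*.001; pts.append((b[0]+k*nrm[0],b[1]+k*nrm[1]))
        out[name]=np.array(pts)
    return out
if __name__=='__main__':
  cs={n:load(n+'0') for n in('top','scene')}
  for n,c in cs.items():
    org=np.array([.636,-.144]); th=np.arctan2(-.222,.058)
    for it in range(5):
        e=edges(c,org,th); ex=np.array([np.cos(th),np.sin(th)]);ey=np.array([-ex[1],ex[0]])
        dx=[];dy=[];dt=[]
        for k,a in e.items():
            if len(a)<8: continue
            vx,vy,x0,y0=cv2.fitLine(a.astype(np.float32),cv2.DIST_HUBER,0,.0005,.0001).ravel()
            if k=='F': sl=vy/vx; dt.append((sl,len(a))); dy.append(y0-sl*x0+.19)
            else: sl=vx/vy; dt.append((-sl,len(a))); dx.append(x0-sl*(y0)-(-.18 if k=='L' else .18))
        if it==4: print(n,{k:len(a) for k,a in e.items()},'dx',dx,'dy',dy,'dt',dt)
        mx=np.mean(dx) if dx else 0; my=np.mean(dy) if dy else 0
        mt=np.average([d[0] for d in dt],weights=[d[1] for d in dt]) if dt else 0
        org=org+ex*mx+ey*my; th+=mt
    print(n,org.round(4),np.degrees(th).round(2))
E
python3 tray.py
```

```text
top {'L': 47, 'R': 60, 'F': 50} dx [np.float32(0.00014571846), np.float32(-0.00012588501)] dy [np.float32(-3.3169985e-05)] dt [(np.float32(-0.0020944667), 47), (np.float32(0.0013719369), 60), (np.float32(0.0012407186), 50)]
top [ 0.629  -0.1366] -78.72
scene {'L': 46, 'R': 59, 'F': 49} dx [np.float32(-0.00037570298), np.float32(0.00037962198)] dy [np.float32(2.6196241e-05)] dt [(np.float32(0.0039431816), 46), (np.float32(-0.0032868069), 59), (np.float32(2.015391e-05), 49)]
scene [ 0.6331 -0.1395] -78.57
```

```bash
python3 - <<'E'
from meas import *
org=np.array([.631,-.138]);th=np.radians(-78.65);ex=np.array([np.cos(th),np.sin(th)]);ey=np.array([-ex[1],ex[0]])
for n in('top','scene'):
    c=load(n+'0');P=cloud(c);v=c['z_map']>0
    x=(P[...,:2]-org)@ex;y=(P[...,:2]-org)@ey
    k=v&(x>-.1)&(x<.17)&(y>-.17)&(y<-.13); print(n,'deck z',np.median(P[k][:,2]),k.sum())
    k=v&(x>-.17)&(x<-.11)&(y>-.1)&(y<.05); print(n,'deck z2',np.median(P[k][:,2]),k.sum())
    for a in [(x>-.17)&(x<.17)&(y>.08)&(y<.12),(x>.2)&(x<.23)&(y>-.17)&(y<.05)]:
        print('  bench',np.median(P[a&v][:,2]),(a&v).sum())
E
```

```text
top deck z 0.008381628660302454 910
top deck z2 0.008126378103062493 727
  bench 7.465515065496753e-05 1027
  bench -0.00021077835154903468 515
scene deck z 0.00833768786031519 726
scene deck z2 0.0076169035913640215 543
  bench -1.460639248596074e-05 1060
  bench 0.0002253720350768873 492
```

```bash
cat > rack.py <<'E'
from meas import *
TR={'top':(np.array([.629,-.1366]),np.radians(-78.65)),'scene':(np.array([.6331,-.1395]),np.radians(-78.65))}
def tr(n,w):
    o,th=TR[n];ex=np.array([np.cos(th),np.sin(th)]);ey=np.array([-ex[1],ex[0]])
    w=np.atleast_2d(w); return np.c_[(w[:,:2]-o)@ex,(w[:,:2]-o)@ey]
def run(tag):
  for n,box in {'top':(305,150,380,200),'scene':(265,205,345,255)}.items():
    c=load(n+tag); x0,y0,x1,y1=box; s=8
    im=c['frame'][y0:y1,x0:x1]
    f=cv2.resize(im,None,fx=s,fy=s,interpolation=cv2.INTER_CUBIC).astype(int)
    R,B=f[...,0],f[...,2]
    P=cloud(c); t=tr(n,P[...,:2].reshape(-1,2)).reshape(400,640,2)
    blue=(B-R>25).astype(np.uint8)
    k,l,st,ce=cv2.connectedComponentsWithStats(blue); i=1+np.argmax(st[1:,4]); hull=cv2.convexHull(np.argwhere(l==i)[:,::-1].astype(np.int32))
    hm=np.zeros_like(blue); cv2.fillConvexPoly(hm,hull,1)
    w=((R>120)).astype(np.uint8)&hm
    k,l,st,ce=cv2.connectedComponentsWithStats(w)
    # drop background blobs: caps only, on depth
    pts=[]
    for j in range(1,k):
        u,v=ce[j]; u=(u+.5)/s-.5+x0; v=(v+.5)/s-.5+y0
        if st[j,4]>60: pts.append((u,v,st[j,4],*tr(n,plane(c,u,v,.052))[0]*1000))
    pts=np.array(pts); print(n,len(pts)); print(pts.round(1))
    cv2.imwrite(f'pics/w_{n}{tag}.png',cv2.cvtColor(np.where(w[...,None]>0,[255,0,0],f.clip(0,255)).astype(np.uint8),cv2.COLOR_RGB2BGR))
    bl=(c['frame'][...,2].astype(int)-c['frame'][...,0]>25); bl[:y0]=0;bl[y1:]=0;bl[:,:x0]=0;bl[:,x1:]=0
    k=bl&(P[...,2]>.079); q=t[k]; print(' fin>79',k.sum(),q.mean(0).round(4))
    k=bl&(P[...,2]<.045)&(P[...,2]>0.01);q=t[k]; vx,vy,a,b=cv2.fitLine(q.astype(np.float32),cv2.DIST_L2,0,.01,.01).ravel(); print(' blue fit',np.degrees(np.arctan2(vy,vx)).round(2),a,b)
if __name__=='__main__': run('0')
E
python3 rack.py
```

```text
top 16
[[ 323.2  163.   367.   -26.9  -24.7]
 [ 327.4  164.5  386.   -14.   -32.7]
 [ 331.3  165.9  450.    -2.2  -40.1]
 [ 335.2  167.4  508.     9.7  -48. ]
 [ 321.5  167.2  344.   -35.7  -38.1]
 [ 325.5  168.6  357.   -23.3  -45.6]
 [ 329.5  170.3  330.   -11.3  -54.1]
 [ 333.5  171.7  350.     1.   -61.7]
 [ 354.2  174.9  470.    67.2  -86.2]
 [ 358.1  176.6  415.    78.9  -94.9]
 [ 362.2  178.3  343.    91.3 -103.1]
 [ 352.4  179.4  377.    57.8 -100.2]
 [ 366.1  180.1  349.   102.7 -111.8]
 [ 356.5  181.   384.    70.3 -108.4]
 [ 360.5  182.6  372.    82.3 -116.4]
 [ 364.5  184.3  360.    94.3 -124.8]]
 fin>79 55 [ 0.0315 -0.0758]
 blue fit -35.55 0.018207708 -0.072214834
scene 2
[[ 278.4  235.4  357.   102.1 -113. ]
 [ 282.4  234.7   78.    93.1 -103.6]]
 fin>79 49 [ 0.0601 -0.0552]
 blue fit -33.44 0.033769995 -0.069675505
```

```bash
python3 - <<'E' 
import numpy as np,cv2
from rack import *
c=load('top0')
q=np.array([[-26.9,-24.7],[-14,-32.7],[-2.2,-40.1],[9.7,-48],[-35.7,-38.1],[-23.3,-45.6],[-11.3,-54.1],[1,-61.7],[67.2,-86.2],[78.9,-94.9],[91.3,-103.1],[57.8,-100.2],[102.7,-111.8],[70.3,-108.4],[82.3,-116.4],[94.3,-124.8]])
print(q.mean(0)); vx,vy,_,_=cv2.fitLine(q.astype(np.float32),1,0,.01,.01).ravel(); a=np.arctan2(vy,vx);print(np.degrees(a))
r=(q-q.mean(0))@np.array([[np.cos(a),-np.sin(a)],[np.sin(a),np.cos(a)]]);print(np.sort(r[:,0]).round(1),np.sort(r[:,1]).round(1))
h=q.mean(0)/1000+np.array([np.cos(a),np.sin(a)])*-.106
print('heel tray',h,'post offset',h-[-.106,0])
# post head & fin
for n in('top','scene'):
    c=load(n+'0');P=cloud(c);t=tr(n,P[...,:2].reshape(-1,2)).reshape(400,640,2)
    near=(abs(t[...,0]+.106)<.02)&(abs(t[...,1])<.02)&(P[...,2]>.022)&(P[...,2]<.04)
    print(n,'post',near.sum(),t[near].mean(0).round(4),P[near][:,2].mean())
    near=(abs(t[...,0]-.033)<.03)&(abs(t[...,1]+.076)<.03)&(P[...,2]>.079)
    vv,uu=np.where(near); print(n,'fin',near.sum(),t[near].mean(0).round(4),P[near].mean(0).round(4),np.median(P[near][:,2]))
E
```

```text
[ 33.88125 -74.425  ]
-38.113327
[-78.5 -77.2 -63.4 -62.8 -49.6 -48.1 -35.3 -33.7  33.5  34.7  48.1  49.6
  62.9  64.   77.2  78.6] [-14.4 -12.6 -11.9 -10.3  -5.5  -4.3  -3.1  -2.3   1.6   3.3   4.7   5.9
  11.3  11.7  12.9  13.1]
heel tray [-0.04951864 -0.0089998 ] post offset [ 0.05648136 -0.0089998 ]
top post 29 [-0.1078 -0.0005] 0.02880394028250084
top fin 56 [ 0.0318 -0.0758] [ 0.561  -0.1827  0.085 ] 0.08490432907360645
scene post 30 [-0.1069 -0.0016] 0.02734030801277906
scene fin 54 [ 0.035  -0.0751] [ 0.5664 -0.1886  0.0841] 0.08397021520887638
```

View pics/w_scene0.png

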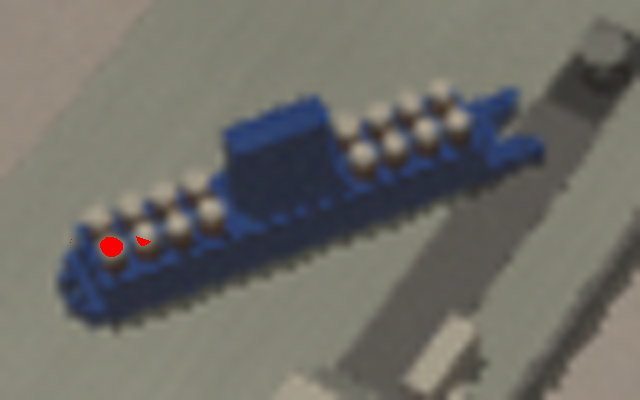

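The top view resolves all 16 vial caps, rows at (323,163)–(366,180) and (321.5,167)–(364.5,184). That puts the rack's middle at tray (34,-75) mm, at -33.8° to the bay. The two cameras disagree by about 5 mm in the world, but agree within 2–3 mm relative to the tray.

```bash
cat > nav.py <<'E'
import numpy as np, json, os
from scipy.spatial.transform import Rotation as Ro
F='cmd.json'
def Rt(psi): 
    c,s=np.cos(np.radians(psi)),np.sin(np.radians(psi)); return np.array([[c,s,0],[s,-c,0],[0,0,-1.]])
def get(): return json.load(open(F)) if os.path.exists(F) else [.191,-.569,.214,18.552]
def plan(x,y,z,psi):
    g=get(); d=Rt(g[3]).T@(np.array([x,y,z])-g[:3]); print('delta',d.round(4),'rz',round(-np.radians(psi-g[3]),4))
def done(tx,ty,tz,rz):
    g=get(); p=np.array(g[:3])+Rt(g[3])@[tx,ty,tz]; n=[*p,g[3]-np.degrees(rz)]; json.dump(n,open(F,'w')); print('cmd',np.round(n,4))
# tray frame avg world
O=np.array([.631,-.138]);TH=-78.65
ex=np.array([np.cos(np.radians(TH)),np.sin(np.radians(TH))]);ey=np.array([-ex[1],ex[0]])
def w(x,y): return O+ex*x+ey*y      # tray->world
def t(p): return np.array([(np.array(p)[:2]-O)@ex,(np.array(p)[:2]-O)@ey])
E
python3 -c "
from nav import *
p=w(.0337,-.075);print(p);plan(*p,.16,67.55)"
```

```text
[ 0.56409897 -0.18580108]
delta [ 0.4756 -0.2446  0.054 ] rz -0.8552
```

Request:
apply_moves(deltas=[[[0.04, -0.02, 0.0, -0.0, 0, -0.07, 0.0854], [0.08, -0.04, 0.0, 0, 0, -0.14, 0.0854], [0.12, -0.061, 0.0, 0, 0, -0.21, 0.0854], [0.16, -0.082, 0.0, 0, 0, -0.29, 0.0854], [0.2, -0.103, 0.005, 0, 0, -0.36, 0.0854], [0.24, -0.123, 0.01, 0, 0, -0.43, 0.0854], [0.28, -0.144, 0.015, 0, 0, -0.5, 0.0854], [0.32, -0.165, 0.02, 0, 0, -0.58, 0.0854], [0.36, -0.185, 0.03, 0, 0, -0.65, 0.0854], [0.4, -0.206, 0.04, 0, 0, -0.72, 0.0854], [0.44, -0.226, 0.05, 0, 0, -0.79, 0.0854], [0.4756, -0.2446, 0.054, 0, 0, -0.8552, 0.0854]]], squeeze=25)

```text
t: 1.6
tool_pos: [0.5645, -0.184, 0.1584]
eef_rot: [[0.379, 0.925, -0.001], [0.925, -0.379, 0.001], [0.0, -0.001, -1.0]]
force: [0.0, -0.3, 0.2]
width: 0.999
```

```bash
python3 - <<'E'
from h import *; import nav
nav.done(.4756,-.2446,.054,-.8552)
for n in('scene','top'):
    c=cam(n); np.savez(f'{n}1.npz',**{k:np.array(v) for k,v in c.items()}); save(c,f'pics/{n}1.png')
    x0,y0=(240,140) if n=='scene' else (265,100)
    cv2.imwrite(f'pics/{n}1c.png',cv2.convertScaleAbs(cv2.resize(cv2.imread(f'pics/{n}1.png')[y0:y0+130,x0:x0+150],None,fx=4.5,fy=4.5,interpolation=2),alpha=1.4))
o=monitor.get_obs(); print(o['t'],o['tool_pos'],o['eef_rot'].round(3).tolist(),o['force'],o['width'])
E
```

```text
cmd [ 0.5641 -0.1858  0.16   67.5514]
1.7 [ 0.56525934 -0.18248193  0.15817076] [[0.377, 0.926, -0.001], [0.926, -0.377, 0.002], [0.001, -0.002, -1.0]] [-0.12138095 -0.13763374 -0.56085114] 1.00197450852471
```

View pics/scene1c.png

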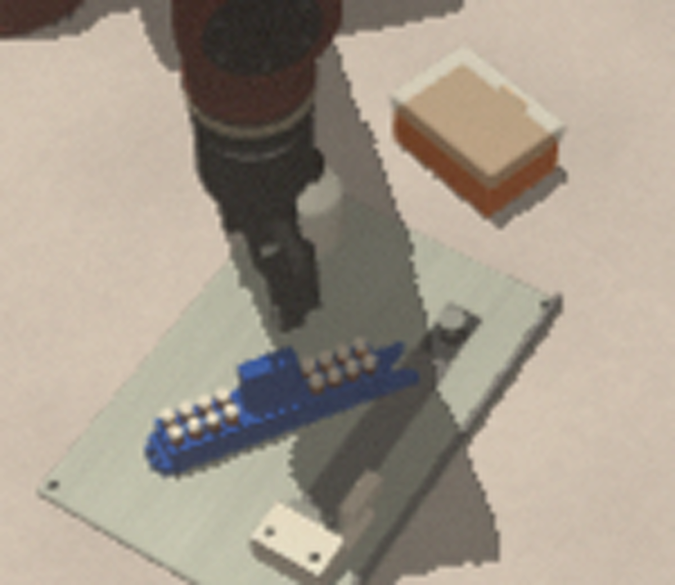

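View pics/top1c.png

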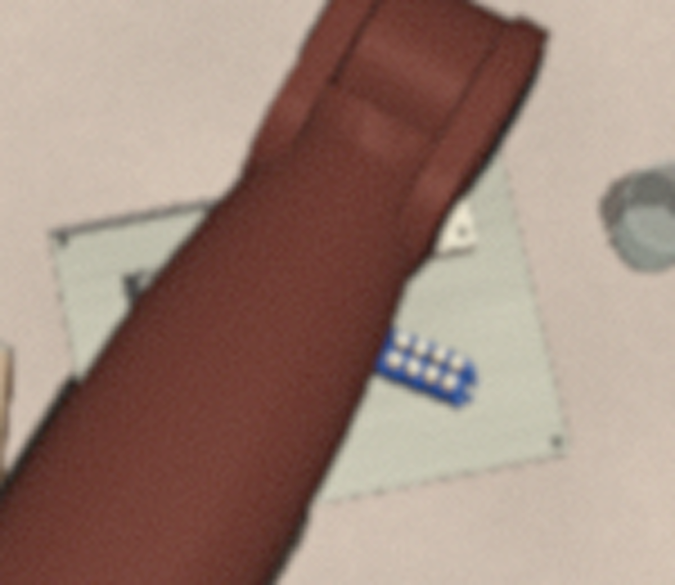

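Request:
apply_moves(deltas=[[[0, 0, 0, 0, 0, 0, 0.0854], [0, 0, 0, 0, 0, 0, 0.0854]]])

```text
t: 1.95
tool_pos: [0.5635, -0.1864, 0.1596]
eef_rot: [[0.383, 0.924, -0.0], [0.924, -0.383, -0.0], [-0.0, -0.0, -1.0]]
force: [-0.4, -0.6, 0.1]
width: 1.003
```

```bash
python3 - <<'E'
from h import *; import nav
o=monitor.get_obs(); print(o['t'],o['tool_pos'])
c=cam('scene'); P=cloud(c); R=nav.Rt(67.55)
q=(P-[.5641,-.1858,.16])@R
f=c['frame'].astype(int).sum(2)
k=(c['z_map']>0)&(abs(q[...,0])<.04)&(abs(q[...,1])<.08)&(q[...,2]<.03)&(q[...,2]>-.05)
a=q[k]*1000
for lo in range(-50,30,10):
    s=a[(a[:,2]>=lo)&(a[:,2]<lo+10)]
    for sg in(-1,1):
        b=s[s[:,1]*sg>25]
        if len(b): print(lo,sg,len(b),'x',np.percentile(b[:,0],[3,50,97]).round(1),'y',np.percentile(b[:,1],[3,50,97]).round(1))
E
```

```text
1.95 [ 0.56348705 -0.18641731  0.15956473]
-50 -1 7 x [-12.9 -10.5  -5.3] y [-46.6 -43.7 -40. ]
-50 1 14 x [-12.7  -7.9   3.7] y [44.8 55.5 57.6]
-40 -1 5 x [-11.1  -8.2  -4.6] y [-43.4 -41.9 -41.5]
-40 1 6 x [-13.2  -7.1   1.4] y [45.6 52.4 55.5]
```

Request:
apply_moves(deltas=[[[0, 0.0015, 0.03, 0, 0, 0, 0.0854], [0, 0.0015, 0.06, 0, 0, 0, 0.0854], [0, 0.0015, 0.08, 0, 0, 0, 0.0854], [0, 0.0015, 0.092, 0, 0, 0, 0.0854], [0, 0.0015, 0.092, 0, 0, 0, 0.0854], [0, 0.0015, 0.092, 0, 0, 0, 0.0854]]])

```text
t: 2.75
tool_pos: [0.5659, -0.1866, 0.0686]
eef_rot: [[0.382, 0.924, 0.001], [0.924, -0.382, -0.001], [-0.0, 0.002, -1.0]]
force: [0.3, -0.0, 0.4]
width: 1.003
```

```bash
python3 - <<'E'
from h import *; import nav
nav.done(0,.0015,.092,0)
n='scene';c=cam(n); np.savez(f'{n}2.npz',**{k:np.array(v) for k,v in c.items()}); save(c,f'pics/{n}2.png')
x0,y0=(250,180)
cv2.imwrite(f'pics/{n}2c.png',cv2.convertScaleAbs(cv2.resize(cv2.imread(f'pics/{n}2.png')[y0:y0+90,x0:x0+110],None,fx=6,fy=6,interpolation=2),alpha=1.5))
o=monitor.get_obs(); print(o['t'],o['tool_pos'],o['force'],o['width'])
E
```

```text
cmd [ 0.5654 -0.1864  0.068  67.5514]
2.8 [ 0.5660396  -0.18666192  0.06873413] [0.34273511 0.33710251 0.25211593] 1.0002230734513309
```

View pics/scene2c.png

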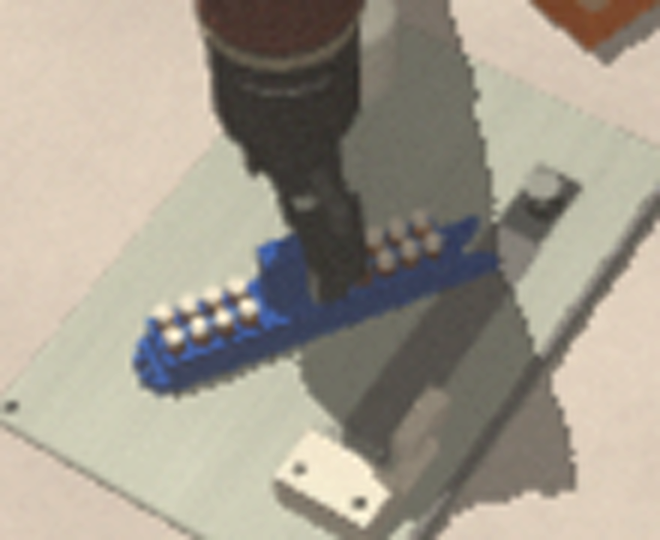

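```bash
python3 - <<'E'
from meas import *; import nav
c=load('scene2');R=nav.Rt(67.55)
img=cv2.resize(c['frame'][180:270,250:360],None,fx=6,fy=6,interpolation=2)[...,::-1].copy();img=cv2.convertScaleAbs(img,alpha=1.5)
def pr(w):
    C=(np.array(w)-c['p'])@c['R']; u=c['fx']*C[0]/C[2]+c['cx'];v=c['fy']*C[1]/C[2]+c['cy'];return int((u-250+.5)*6),int((v-180+.5)*6)
# finger tip box: tool frame, x +-11, y 42.7..57, z up to 9
for x in(-.011,.011):
    for y in(.0427,.057): cv2.circle(img,pr(np.array([.566,-.1867,.0687])+R@[x,y,.009]),3,(0,255,0),-1)
# fin top corners with centre at measured scene pose and TCP
cen=np.array([.566,-.1867,.084])
for x in(-.022,.022):
    for y in(-.008,.008): cv2.circle(img,pr(cen+R@[x,y,0]),3,(0,0,255),-1)
cv2.imwrite('pics/ov2.png',img)
E
```

```text
(no output)
```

View pics/ov2.png

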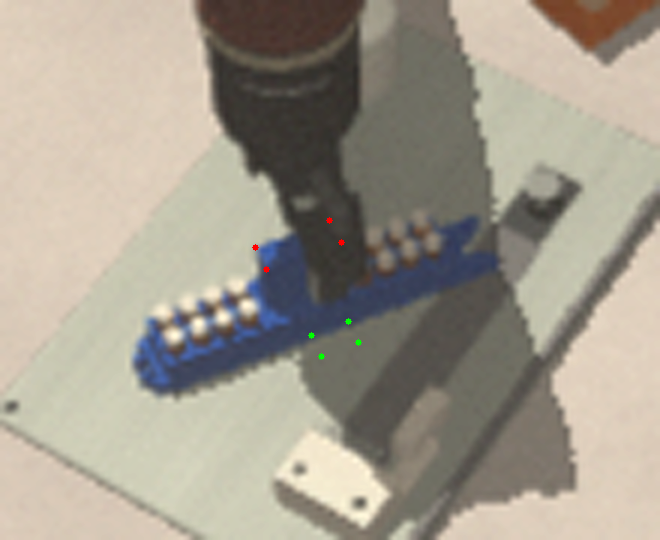

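```bash
python3 - <<'E'
from meas import *; import nav
c=load('scene2');R=nav.Rt(67.55);P=cloud(c);q=(P-[.566,-.1867,.0687])@R*1000
for v in range(208,232,2): print(v,[(*q[v,u].round(0).astype(int),) for u in range(299,312,3)])
E
```

```text
208 [(np.int64(-10), np.int64(35), np.int64(-134)), (np.int64(-2), np.int64(40), np.int64(-137)), (np.int64(7), np.int64(41), np.int64(-133)), (np.int64(66), np.int64(-86), np.int64(62)), (np.int64(75), np.int64(-81), np.int64(61))]
210 [(np.int64(-12), np.int64(39), np.int64(-131)), (np.int64(-3), np.int64(43), np.int64(-130)), (np.int64(6), np.int64(42), np.int64(-124)), (np.int64(61), np.int64(-76), np.int64(59)), (np.int64(71), np.int64(-70), np.int64(57))]
212 [(np.int64(-11), np.int64(34), np.int64(-113)), (np.int64(-6), np.int64(48), np.int64(-128)), (np.int64(2), np.int64(53), np.int64(-131)), (np.int64(10), np.int64(58), np.int64(-132)), (np.int64(68), np.int64(-63), np.int64(58))]
214 [(np.int64(26), np.int64(-73), np.int64(59)), (np.int64(0), np.int64(32), np.int64(-93)), (np.int64(-3), np.int64(66), np.int64(-139)), (np.int64(6), np.int64(67), np.int64(-135)), (np.int64(65), np.int64(-56), np.int64(60))]
216 [(np.int64(-13), np.int64(38), np.int64(-98)), (np.int64(-12), np.int64(62), np.int64(-130)), (np.int64(-4), np.int64(68), np.int64(-133)), (np.int64(4), np.int64(71)
[... 964 characters left out ...]
4(11), np.int64(15))]
226 [(np.int64(-4), np.int64(6), np.int64(8)), (np.int64(-10), np.int64(52), np.int64(-60)), (np.int64(-8), np.int64(72), np.int64(-86)), (np.int64(2), np.int64(73), np.int64(-81)), (np.int64(36), np.int64(13), np.int64(23))]
228 [(np.int64(-6), np.int64(9), np.int64(14)), (np.int64(-10), np.int64(50), np.int64(-46)), (np.int64(-2), np.int64(56), np.int64(-49)), (np.int64(25), np.int64(13), np.int64(29)), (np.int64(34), np.int64(16), np.int64(30))]
230 [(np.int64(-6), np.int64(7), np.int64(29)), (np.int64(-11), np.int64(51), np.int64(-36)), (np.int64(13), np.int64(14), np.int64(32)), (np.int64(24), np.int64(14), np.int64(39)), (np.int64(34), np.int64(16), np.int64(42))]
```

Request:
apply_moves(deltas=[[[0, 0, 0, 0, 0, 0, 0.04], [0, 0, 0, 0, 0, 0, 0.04], [0, 0, 0, 0, 0, 0, 0.04], [0, 0, 0, 0, 0, 0, 0.04]]])

```text
t: 3.3
tool_pos: [0.5654, -0.1862, 0.0675]
eef_rot: [[0.382, 0.924, 0.0], [0.924, -0.382, -0.0], [-0.0, 0.0, -1.0]]
force: [-0.7, 0.2, 0.1]
width: 0.466
```

```bash
cat > look.py <<'E'
from h import *; import sys
def look(tag,n='scene',box=(250,180,110,90),s=6):
    c=cam(n); np.savez(f'{n}{tag}.npz',**{k:np.array(v) for k,v in c.items()}); save(c,f'pics/{n}{tag}.png')
    x0,y0,w,h=box
    cv2.imwrite(f'pics/{n}{tag}c.png',cv2.convertScaleAbs(cv2.resize(cv2.imread(f'pics/{n}{tag}.png')[y0:y0+h,x0:x0+w],None,fx=s,fy=s,interpolation=2),alpha=1.5))
    o=monitor.get_obs(); print(round(o['t'],2),o['tool_pos'].round(4),o['force'].round(2),o['ft_torque'].round(2),round(o['width'],4)); return c,o
E
python3 - <<'E'
from look import *; import nav
c,o=look('3')
R=nav.Rt(67.55);P=cloud(c);q=(P-o['tool_pos'])@R*1000
k=(c['z_map']>0)&(abs(q[...,0])<40)&(q[...,1]>12)&(q[...,1]<100)&(q[...,2]<15)&(q[...,2]>-150)
a=q[k]
for lo in range(-150,15,10):
    s=a[(a[:,2]>=lo)&(a[:,2]<lo+10)]
    if len(s): print(lo,len(s),'x',np.percentile(s[:,0],[5,50,95]).round(1),'y',np.percentile(s[:,1],[5,50,95]).round(1))
E
```

```text
3.35 [ 0.5654 -0.1862  0.0675] [-0.43 -0.41 -0.34] [0.02 0.03 0.03] 0.4669
-150 22 x [-20.9  -5.4  10.7] y [31.2 37.3 40.3]
-140 18 x [-10.5  -0.1   7.6] y [35.8 40.  43.8]
-130 49 x [-18.7  -2.5   7.4] y [21.4 47.1 66.4]
-120 38 x [-18.4  -7.4  11. ] y [18.2 56.1 68.1]
-110 20 x [-18.6 -12.4  10.1] y [21.3 39.5 65.2]
-100 21 x [-18.4 -10.4  13.2] y [23.  31.4 62.4]
-90 21 x [-15.5  -7.9   4.5] y [20.8 29.1 59.9]
-80 17 x [-13.3  -9.8   7.9] y [28.3 51.5 54.7]
-70 9 x [-14.1 -12.1   2. ] y [31.4 43.  52.9]
-60 2 x [-12.3 -11.7 -11.1] y [23.6 26.  28.3]
-50 2 x [-11.7 -10.5  -9.3] y [21.6 26.4 31.2]
-40 11 x [-11.8  -7.3   3.2] y [22.2 31.7 36. ]
-30 4 x [-11.1  -4.4   8. ] y [27.2 28.3 32.6]
0 1 x [31.1 31.1 31.1] y [16.1 16.1 16.1]
```

View pics/scene3c.png

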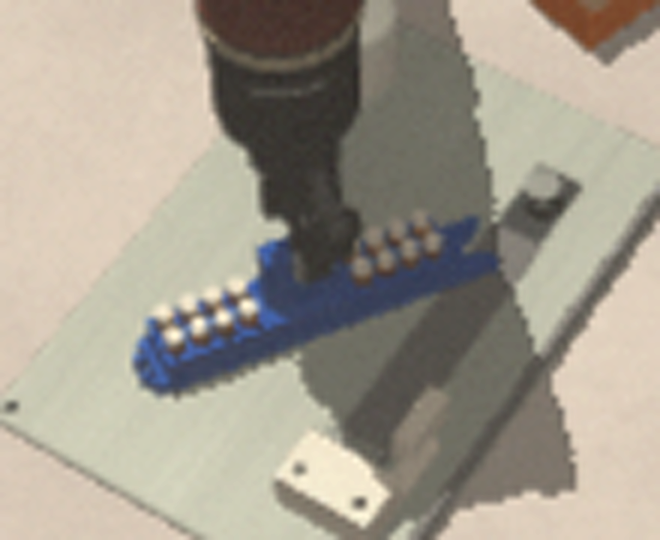

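Request:
apply_moves(deltas=[[[0, 0, 0, 0, 0, 0, 0.022], [0, 0, 0, 0, 0, 0, 0.022], [0, 0, 0, 0, 0, 0, 0.012], [0, 0, 0, 0, 0, 0, 0.012]]], squeeze=20)

```text
t: 3.85
tool_pos: [0.5654, -0.1862, 0.0675]
eef_rot: [[0.382, 0.924, 0.0], [0.924, -0.382, -0.0], [-0.0, 0.0, -1.0]]
force: [-0.2, -0.1, -0.3]
width: 0.138
```

```bash
python3 - <<'E'
from look import *; import nav
c,o=look('4')
R=nav.Rt(67.55);P=cloud(c);q=(P-o['tool_pos'])@R*1000
for v in range(214,232,1): print(v,[tuple(int(x) for x in q[v,u].round(0)) for u in range(296,312,3)])
E
```

```text
3.9 [ 0.5653 -0.1862  0.0675] [-0.19  0.84 -0.28] [-0.06  0.   -0.07] 0.1392
214 [(-15, 18, -84), (-7, 22, -85), (-6, 48, -118), (2, 53, -119), (56, -62, 62), (65, -55, 59)]
215 [(-17, 23, -86), (-5, 16, -69), (-5, 45, -109), (1, 56, -119), (10, 56, -114), (62, -50, 57)]
216 [(-12, 7, -56), (-6, 19, -69), (-6, 47, -107), (0, 58, -117), (9, 60, -114), (62, -49, 62)]
217 [(-15, 16, -65), (-9, 26, -75), (-10, 57, -116), (-2, 61, -116), (6, 65, -117), (59, -42, 56)]
218 [(-8, -8, -23), (-8, 24, -65), (-11, 61, -117), (-2, 60, -110), (7, 62, -108), (47, -13, 17)]
219 [(-9, -6, -20), (-14, 38, -82), (-12, 63, -115), (-3, 65, -112), (35, -9, 10), (45, -8, 15)]
220 [(-10, -4, -17), (-13, 37, -75), (-13, 65, -112), (18, 6, -14), (35, -10, 18), (44, -6, 17)]
221 [(-10, -3, -14), (-13, 36, -68), (-15, 68, -113), (18, 5, -7), (32, -4, 13), (43, -4, 20)]
222 [(-12, 0, -12), (-8, 21, -39), (3, 19, -30), (17, 9, -7), (32, -2, 17), (45, -9, 34)]
223 [(-14, 7, -18), (-8, 18, -28), (6, 8, -7), (17, 6, 3), (32, -4, 26), (42, -1, 28)]
224 [(-14, 6, -10), (-4, 7, -6), (7, 4, 5), (17, 8, 6), (32, -3, 31), (37, 11, 15)]
225 [(-15, 8, -8), (-5, 9, -3), (6, 8, 5), (17, 8, 13), (30, 1, 30), (36, 12, 18)]
226 [(-15, 6, 1), (-5, 8, 4), (6, 6, 15), (16, 9, 17), (27, 7, 26), (37, 11, 27)]
227 [(-16, 8, 4), (-5, 8, 10), (6, 6, 20), (15, 9, 22), (26, 9, 29), (36, 11, 32)]
228 [(-15, 5, 15), (-5, 5, 21), (5, 9, 22), (16, 7, 31), (26, 9, 34), (35, 15, 32)]
229 [(-17, 9, 15), (-6, 9, 21), (4, 11, 25), (13, 14, 26), (24, 16, 30), (35, 15, 38)]
230 [(-16, 7, 24), (-6, 7, 30), (3, 12, 28), (13, 15, 30), (22, 18, 32), (34, 16, 43)]
231 [(-17, 7, 29), (-7, 11, 30), (1, 17, 27), (14, 12, 42), (24, 15, 44), (34, 17, 47)]
```

View pics/scene4c.png

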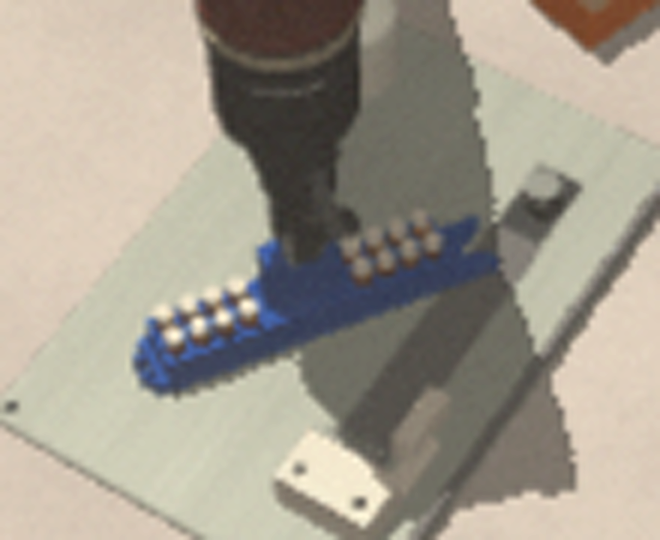

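The jaws closed to 12 mm above the fin without gripping it. The image shows the tip at about (299,223), and depth puts the fingertips about 24 mm behind the TCP, not 22 mm ahead as stated. I'll go by the measurement: reopen, then go about 42 mm lower while watching the force.

Request:
apply_moves(deltas=[[[0, 0, 0, 0, 0, 0, 0.05], [0, 0, 0, 0, 0, 0, 0.05], [0, 0, 0.012, 0, 0, 0, 0.05], [0, 0, 0.024, 0, 0, 0, 0.05], [0, 0, 0.034, 0, 0, 0, 0.05], [0, 0, 0.034, 0, 0, 0, 0.05]]])

```text
t: 4.65
tool_pos: [0.5645, -0.1857, 0.032]
eef_rot: [[0.382, 0.924, -0.002], [0.924, -0.382, 0.001], [0.0, -0.002, -1.0]]
force: [0.4, 0.1, 0.1]
width: 0.585
```

```bash
python3 - <<'E'
from look import *; import nav
nav.done(0,0,.034,0)
c,o=look('5')
R=nav.Rt(67.55);P=cloud(c);q=(P-o['tool_pos'])@R*1000
k=(c['z_map']>0)&(abs(q[...,0])<15)&(q[...,1]>20)&(q[...,1]<60)&(q[...,2]<15)&(q[...,2]>-70)
a=q[k]
for lo in range(-70,15,5):
    s=a[(a[:,2]>=lo)&(a[:,2]<lo+5)]
    if len(s): print(lo,len(s),'x',np.percentile(s[:,0],[5,50,95]).round(1),'y',np.percentile(s[:,1],[5,50,95]).round(1))
E
```

```text
cmd [ 5.65400e-01 -1.86400e-01  3.40000e-02  6.75514e+01]
4.7 [ 0.565  -0.186   0.0328] [-0.58 -0.46  0.28] [0.03 0.02 0.02] 0.5854
-70 5 x [-14.3 -13.   -6.8] y [33.  37.  52.8]
-55 2 x [-12.6 -11.9 -11.3] y [29.6 31.9 34.2]
-50 1 x [-12.8 -12.8 -12.8] y [29.1 29.1 29.1]
-45 1 x [-10.7 -10.7 -10.7] y [32.1 32.1 32.1]
-40 5 x [-11.7  -6.3   3.9] y [28.8 38.  40.8]
-35 6 x [-11.4  -7.5  -0.3] y [31.3 35.7 38.3]
-30 1 x [-3.4 -3.4 -3.4] y [38.9 38.9 38.9]
-25 2 x [-10.4  -9.3  -8.2] y [29.5 30.8 32.2]
```

View pics/scene5c.png

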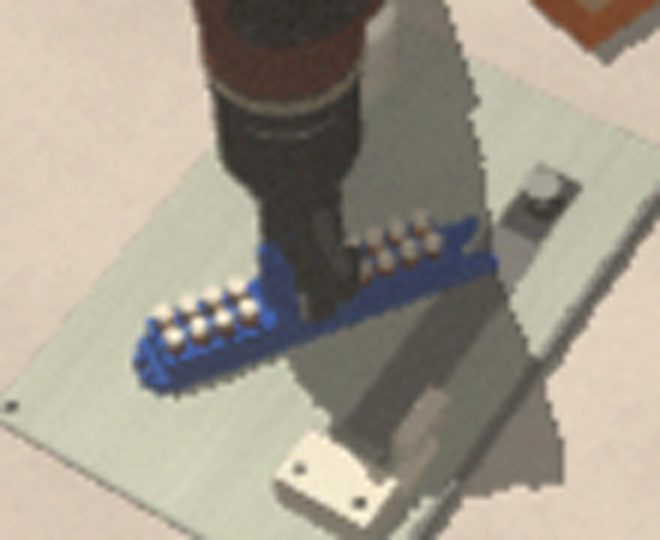

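Request:
apply_moves(deltas=[[[0, 0, 0.008, 0, 0, 0, 0.05], [0, 0, 0.008, 0, 0, 0, 0.03], [0, 0, 0.008, 0, 0, 0, 0.022], [0, 0, 0.008, 0, 0, 0, 0.018], [0, 0, 0.008, 0, 0, 0, 0.01], [0, 0, 0.008, 0, 0, 0, 0.005], [0, 0, 0.008, 0, 0, 0, 0.005]]], squeeze=25)

```text
t: 5.58
tool_pos: [0.5653, -0.1862, 0.0256]
eef_rot: [[0.382, 0.924, -0.0], [0.924, -0.382, -0.0], [-0.0, -0.0, -1.0]]
force: [-1.9, 0.6, 1.8]
width: 0.186
```

```bash
python3 - <<'E'
from look import *; import nav
nav.done(0,0,.008,0)
c,o=look('6')
E
```

```text
cmd [ 5.65400e-01 -1.86400e-01  2.60000e-02  6.75514e+01]
5.62 [ 0.5653 -0.1862  0.0255] [-2.46  0.39  1.43] [0.22 0.55 0.04] 0.1812
```

View pics/scene6c.png

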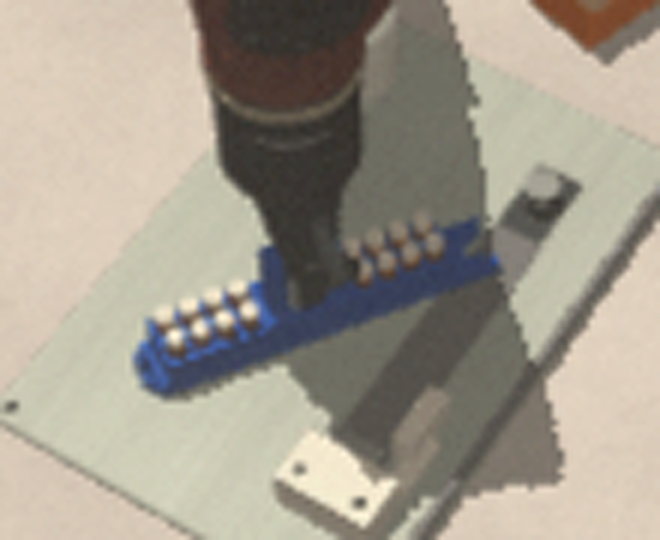

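Gripped at 15.8 mm, which matches the fin. Next: lift slightly and line up with the post, 30 mm short of it.

```bash
python3 - <<'E'
from nav import *
from meas import *
from rack import tr
# post head centre: cast of head contour per view relative to that view's tray; coarse check by depth
rx=np.array([np.cos(np.radians(-112.45)),np.sin(np.radians(-112.45))])
p=w(-.107,0); T=p+rx*.136; print(p,T); plan(*T,.027,67.55)
E
```

```text
[ 0.60994221 -0.03309257] [ 0.55800693 -0.15878555]
delta [ 0.0226 -0.0174 -0.001 ] rz 0.0
```

Request:
apply_moves(deltas=[[[0, 0, -0.0012, 0, 0, 0, 0.005], [0, -0.003, -0.0012, 0, 0, 0, 0.005], [0.003, -0.008, -0.0012, 0, 0, 0, 0.005], [0.008, -0.013, -0.0012, 0, 0, 0, 0.005], [0.014, -0.017, -0.0012, 0, 0, 0, 0.005], [0.02, -0.0174, -0.0012, 0, 0, 0, 0.005], [0.0226, -0.0174, -0.0012, 0, 0, 0, 0.005], [0.0226, -0.0174, -0.0012, 0, 0, 0, 0.005], [0.0226, -0.0174, -0.0012, 0, 0, 0, 0.005]]])

```text
t: 6.75
tool_pos: [0.558, -0.1589, 0.0267]
eef_rot: [[0.382, 0.924, 0.0], [0.924, -0.382, -0.0], [-0.0, 0.0, -1.0]]
force: [0.1, -0.7, -3.9]
width: 0.182
```

```bash
python3 - <<'E'
from look import *; import nav
nav.done(.0226,-.0174,-.0012,0)
c,o=look('7'); look('7',n='top',box=(265,110,130,100))
E
```

```text
cmd [ 5.58000e-01 -1.58800e-01  2.72000e-02  6.75514e+01]
6.8 [ 0.558  -0.1589  0.0267] [-1.54  0.8  -3.46] [ 0.04  0.01 -0.04] 0.1821
6.85 [ 0.5579 -0.1589  0.0267] [-0.34  0.05 -3.13] [-0.04 -0.   -0.03] 0.1841
```

View pics/scene7c.png

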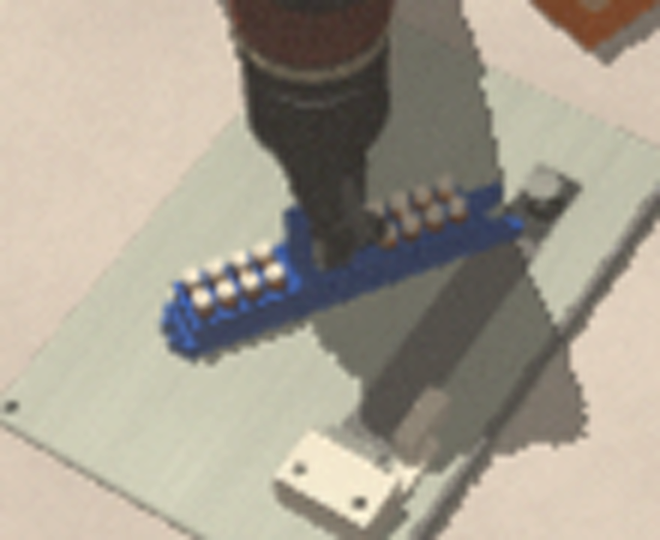

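View pics/top7c.png

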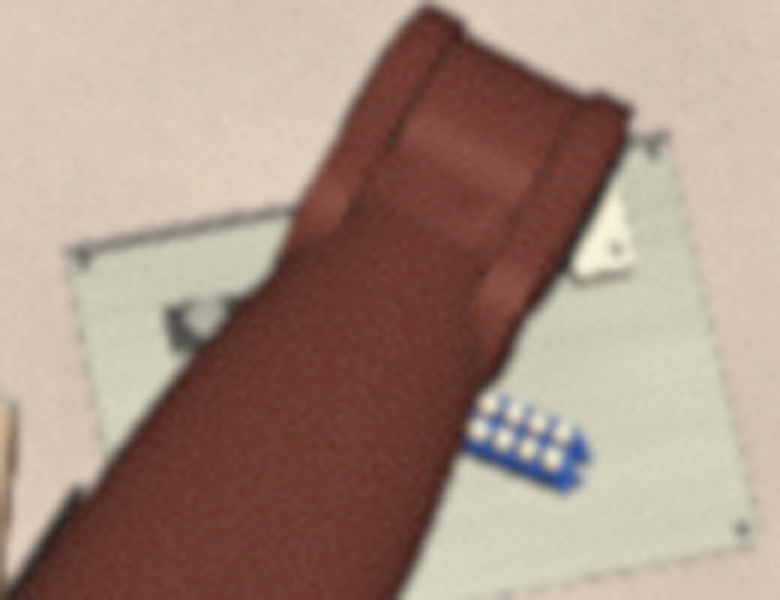

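```bash
cat > caps.py <<'E'
from rack import *; import nav,sys
def caps(tag,box,zc=.053,thr=120):
    n='top';c=load(n+tag);x0,y0,x1,y1=box;s=8
    f=cv2.resize(c['frame'][y0:y1,x0:x1],None,fx=s,fy=s,interpolation=cv2.INTER_CUBIC).astype(int)
    R,B=f[...,0],f[...,2]; blue=(B-R>25).astype(np.uint8)
    k,l,st,ce=cv2.connectedComponentsWithStats(blue); i=1+np.argmax(st[1:,4]); hull=cv2.convexHull(np.argwhere(l==i)[:,::-1].astype(np.int32))
    hm=np.zeros_like(blue); cv2.fillConvexPoly(hm,hull,1); w=(R>thr).astype(np.uint8)&(hm)
    k,l,st,ce=cv2.connectedComponentsWithStats(w); out=[]
    for j in range(1,k):
        if st[j,4]>150:
            u,v=(ce[j]+.5)/s-.5+[x0,y0]; out.append([u,v,st[j,4],*tr(n,plane(c,u,v,zc))[0]*1000])
    return np.array(out)
if __name__=='__main__':
    a=caps('7',(340,165,370,200)); print(a.round(1))
    o=nav.t([.558,-.1589]); print('tcp tray',o)
E
python3 caps.py
```

```text
[[ 348.5  183.3  152.    42.1 -111. ]
 [ 352.6  184.3  309.    54.8 -117.1]
 [ 356.6  185.8  378.    67.1 -124.9]]
tcp tray [ 0.00612473 -0.07568552]
```

```bash
python3 - <<'E'
from rack import *; import nav
c=load('top7');s=8;x0,y0,x1,y1=341,172,366,194
f=cv2.resize(c['frame'][y0:y1,x0:x1],None,fx=s,fy=s,interpolation=2).astype(int)
w=((f[...,0]>125)&(f[...,0]-f[...,1]>2)).astype(np.uint8)
k,l,st,ce=cv2.connectedComponentsWithStats(w)
for j in range(1,k):
    if st[j,4]>80:
        u,v=(ce[j]+.5)/s-.5+[x0,y0]; print(round(u,1),round(v,1),st[j,4],(tr('top',plane(c,u,v,.053))[0]*1000).round(1))
E
```

```text
360.8 172.8 118 [ 90.7 -83.8]
346.0 176.9 266 [ 38.4 -87.7]
362.0 178.0 87 [  90.7 -102.4]
350.2 178.7 167 [ 51.1 -96.8]
354.0 180.3 197 [  62.6 -104.6]
344.2 181.3 171 [  29.4 -101.4]
358.3 181.9 186 [  75.5 -113. ]
348.2 183.0 141 [  41.4 -109.9]
352.3 184.6 151 [  53.7 -118. ]
356.3 186.2 155 [  65.8 -126. ]
341.2 190.0 125 [  13.2 -128.8]
351.3 190.7 119 [  46.  -137.9]
```

Measured in the top view, the rack axis passes within 0.5 mm of the post with 30 mm to go. Advancing.

Request:
apply_moves(deltas=[[[0.003, 0, 0, 0, 0, 0, 0.005], [0.007, 0, 0, 0, 0, 0, 0.005], [0.011, 0, 0, 0, 0, 0, 0.005], [0.014, 0, 0, 0, 0, 0, 0.005], [0.017, 0, 0, 0, 0, 0, 0.005], [0.019, 0, 0, 0, 0, 0, 0.005], [0.019, 0, 0, 0, 0, 0, 0.005], [0.019, 0, 0, 0, 0, 0, 0.005]]])

```text
t: 7.85
tool_pos: [0.5651, -0.1412, 0.0267]
eef_rot: [[0.382, 0.924, -0.0], [0.924, -0.382, -0.0], [-0.0, 0.0, -1.0]]
force: [-0.4, 0.1, -3.9]
width: 0.185
```

```bash
python3 - <<'E'
from look import *; import nav
nav.done(.019,0,0,0)
c,o=look('8'); R=nav.Rt(67.55); print('tool force',(R.T@o['force']).round(2))
E
```

```text
cmd [ 5.65300e-01 -1.41300e-01  2.72000e-02  6.75514e+01]
7.9 [ 0.5651 -0.1412  0.0267] [ 0.27 -0.45 -3.34] [ 0.02  0.05 -0.02] 0.1803
tool force [-0.32  0.42  3.34]
```

View pics/scene8c.png

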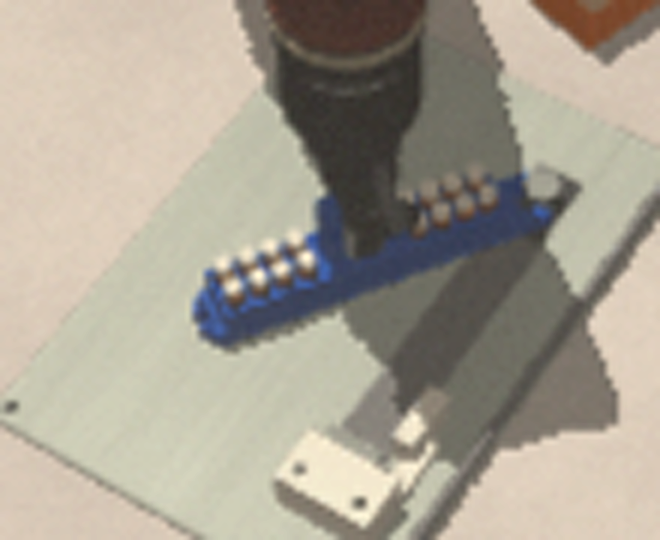

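The prongs straddle the post at about crop (543,190), with no contact force yet. I'll creep in from here.

Request:
apply_moves(deltas=[[[0.0015, 0, 0, 0, 0, 0, 0.005], [0.003, 0, 0, 0, 0, 0, 0.005], [0.0045, 0, 0, 0, 0, 0, 0.005], [0.006, 0, 0, 0, 0, 0, 0.005], [0.006, 0, 0, 0, 0, 0, 0.005]]])

```text
t: 8.52
tool_pos: [0.5675, -0.1355, 0.0267]
eef_rot: [[0.382, 0.924, -0.0], [0.924, -0.382, -0.0], [-0.0, -0.0, -1.0]]
force: [-0.4, -1.0, -3.2]
width: 0.186
```

Request:
apply_moves(deltas=[[[0.001, 0, 0, 0, 0, 0, 0.005], [0.002, 0, 0, 0, 0, 0, 0.005], [0.002, 0, 0, 0, 0, 0, 0.005]]])

```text
t: 8.9
tool_pos: [0.5683, -0.1337, 0.0267]
eef_rot: [[0.382, 0.924, 0.0], [0.924, -0.382, -0.0], [-0.0, 0.0, -1.0]]
force: [0.7, -0.2, -2.9]
width: 0.178
```

Advanced 27 mm with no contact. Continuing in 1 mm steps.

Request:
apply_moves(deltas=[[[0.0005, 0, 0, 0, 0, 0, 0.005], [0.001, 0, 0, 0, 0, 0, 0.005], [0.001, 0, 0, 0, 0, 0, 0.005]]])

```text
t: 9.28
tool_pos: [0.5686, -0.1328, 0.0267]
eef_rot: [[0.382, 0.924, -0.0], [0.924, -0.382, -0.0], [-0.0, 0.0, -1.0]]
force: [0.2, 0.0, -2.8]
width: 0.188
```

Request:
apply_moves(deltas=[[[0.0005, 0, 0, 0, 0, 0, 0.005], [0.001, 0, 0, 0, 0, 0, 0.005], [0.001, 0, 0, 0, 0, 0, 0.005]]])

```text
t: 9.65
tool_pos: [0.569, -0.1319, 0.0267]
eef_rot: [[0.382, 0.924, -0.0], [0.924, -0.382, -0.0], [-0.0, 0.0, -1.0]]
force: [0.6, -0.4, -3.7]
width: 0.185
```

```bash
python3 - <<'E'
from look import *; import nav
nav.done(.010,0,0,0)
c,o=look('9'); R=nav.Rt(67.55); print('tool force',(R.T@o['force']).round(2))
E
```

```text
cmd [ 5.69100e-01 -1.32000e-01  2.72000e-02  6.75514e+01]
9.7 [ 0.569  -0.1319  0.0267] [ 1.2   0.5  -4.24] [-0.03 -0.03 -0.01] 0.1859
tool force [0.93 0.92 4.24]
```

Request:
apply_moves(deltas=[[[0.0005, 0, 0, 0, 0, 0, 0.005], [0.001, 0, 0, 0, 0, 0, 0.005], [0.001, 0, 0, 0, 0, 0, 0.005]]])

```text
t: 10.07
tool_pos: [0.5694, -0.1309, 0.0267]
eef_rot: [[0.382, 0.924, 0.0], [0.924, -0.382, -0.0], [-0.0, 0.0, -1.0]]
force: [0.6, -0.1, -2.9]
width: 0.185
```

Request:
apply_moves(deltas=[[[0.0005, 0, 0, 0, 0, 0, 0.005], [0.001, 0, 0, 0, 0, 0, 0.005], [0.001, 0, 0, 0, 0, 0, 0.005]]])

```text
t: 10.45
tool_pos: [0.5697, -0.1305, 0.0268]
eef_rot: [[0.382, 0.924, -0.0], [0.924, -0.382, -0.001], [-0.001, 0.0, -1.0]]
force: [-1.1, -3.2, -2.0]
width: 0.181
```

Request:
apply_moves(deltas=[[[0, 0, 0, 0, 0, 0, 0.005], [0, 0, 0, 0, 0, 0, 0.005]]])

```text
t: 10.7
tool_pos: [0.5697, -0.1305, 0.0268]
eef_rot: [[0.382, 0.924, -0.0], [0.924, -0.382, -0.001], [-0.001, 0.0, -1.0]]
force: [-3.0, -4.4, -0.7]
width: 0.184
```

```bash
python3 - <<'E'
from look import *; import nav
nav.done(.002,0,0,0)
c,o=look('10'); R=nav.Rt(67.55); print('tool force',(R.T@o['force']).round(2), (R.T@o['ft_torque']).round(3), nav.t(o['tool_pos']))
rx=-R[:2,0]; h=o['tool_pos'][:2]-rx*.106; print('heel tray',nav.t(h))
E
```

```text
cmd [ 5.69800e-01 -1.30200e-01  2.72000e-02  6.75514e+01]
10.75 [ 0.5697 -0.1305  0.0268] [-3.79 -4.09 -1.38] [-0.98  0.55  0.06] 0.1828
tool force [-5.23 -1.94  1.38] [ 0.136 -1.118 -0.059] [-0.01945003 -0.05866309]
heel tray [-0.10753439  0.00030424]
```

View pics/scene10c.png

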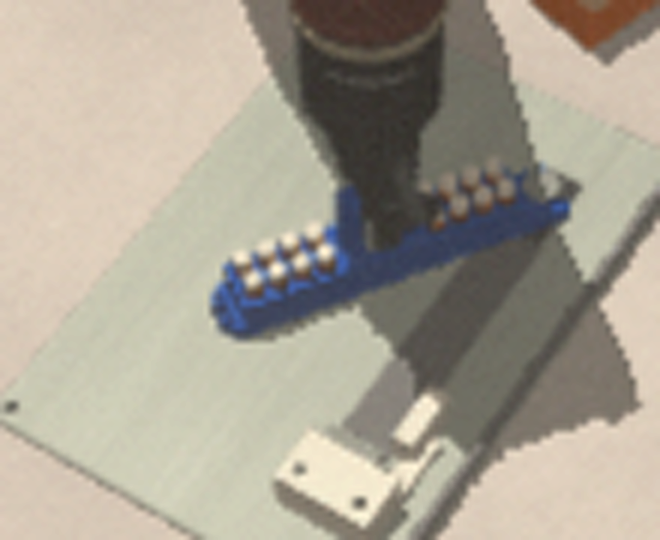

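The heel seated at 31 mm of travel against 30 predicted, and it sits at tray (-107.5, 0.3). The force has crept to 5 N, so I'll ease it slightly and swing about the post in small arcs.

Request:
apply_moves(deltas=[[[-0.0002, -0.0002, 0, 0, 0, 0, 0.005], [-0.0001, 0.0017, 0, 0, 0, -0.0175, 0.005], [0.0, 0.0035, 0, 0, 0, -0.0349, 0.005], [0.0001, 0.0054, 0, 0, 0, -0.0524, 0.005], [0.0001, 0.0072, 0, 0, 0, -0.0698, 0.005], [0.0001, 0.0072, 0, 0, 0, -0.0698, 0.005]]])

```text
t: 11.5
tool_pos: [0.5764, -0.133, 0.0267]
eef_rot: [[0.316, 0.949, -0.0], [0.949, -0.316, -0.001], [-0.001, -0.0, -1.0]]
force: [-2.8, -4.3, -0.9]
width: 0.191
```

```bash
cat > st.py <<'E'
from h import *; import nav,sys
def st():
    o=monitor.get_obs(); g=nav.get(); R=np.array(o['eef_rot']); psi=np.degrees(np.arctan2(R[1,0],R[0,0])); 
    rx=-R[:2,0]; h=o['tool_pos'][:2]-rx*.106
    print('t',round(o['t'],2),'pos',o['tool_pos'].round(4),'psi',psi.round(2),'toolF',(R.T@o['force']).round(2),'toolT',(R.T@o['ft_torque']).round(3),'heel',(nav.t(h)*1000).round(2),'rackang',round(psi+180-360-nav.TH,2),'w',round(o['width'],3))
    print('pos err (meas-cmd) tool mm',(nav.Rt(g[3]).T@(o['tool_pos']-g[:3])*1000).round(2))
E
python3 -c "
import nav;nav.done(.0001,.0072,0,-.0698)
from st import st;st()"
```

```text
cmd [ 5.76500e-01 -1.32800e-01  2.72000e-02  7.15506e+01]
t 11.5 pos [ 0.5764 -0.133   0.0267] psi 71.58 toolF [-4.97 -1.32  0.95] toolT [ 0.319 -1.154 -0.126] heel [-1.0765e+02  8.0000e-02] rackang -29.77 w 0.191
pos err (meas-cmd) tool mm [-0.2  -0.08  0.47]
```

Request:
apply_moves(deltas=[[[-0.0002, 0.0018, 0, 0, 0, -0.0175, 0.005], [-0.0001, 0.0036, 0, 0, 0, -0.0349, 0.005], [0.0, 0.0054, 0, 0, 0, -0.0524, 0.005], [0.0001, 0.0073, 0, 0, 0, -0.0698, 0.005], [0.0002, 0.0091, 0, 0, 0, -0.0873, 0.005], [0.0004, 0.011, 0, 0, 0, -0.1047, 0.005], [0.0004, 0.011, 0, 0, 0, -0.1047, 0.005]]])

```text
t: 12.38
tool_pos: [0.587, -0.1359, 0.0265]
eef_rot: [[0.215, 0.977, -0.0], [0.977, -0.215, -0.0], [-0.0, -0.0, -1.0]]
force: [-2.6, -3.9, -1.6]
width: 0.181
```

```bash
python3 -c "
import nav;nav.done(.0004,.011,0,-.1047)
from st import st;st()"
```

```text
cmd [ 5.87100e-01 -1.35900e-01  2.72000e-02  7.75495e+01]
t 12.38 pos [ 0.587  -0.1359  0.0265] psi 77.58 toolF [-4.37 -1.69  1.59] toolT [ 0.354 -1.055 -0.206] heel [-1.0775e+02 -4.0000e-02] rackang -23.77 w 0.181
pos err (meas-cmd) tool mm [ 0.03 -0.15  0.66]
```

Request:
apply_moves(deltas=[[[0.0, 0.0018, 0, 0, 0, -0.0175, 0.005], [0.0, 0.0036, 0, 0, 0, -0.0349, 0.005], [0.0001, 0.0054, 0, 0, 0, -0.0524, 0.005], [0.0002, 0.0073, 0, 0, 0, -0.0698, 0.005], [0.0004, 0.0091, 0, 0, 0, -0.0873, 0.005], [0.0005, 0.011, 0, 0, 0, -0.1047, 0.005], [0.0007, 0.0128, 0, 0, 0, -0.1222, 0.005], [0.0009, 0.0147, 0, 0, 0, -0.1396, 0.005], [0.0009, 0.0147, 0, 0, 0, -0.1396, 0.005]]])

```text
t: 13.5
tool_pos: [0.6015, -0.1381, 0.0265]
eef_rot: [[0.077, 0.997, -0.0], [0.997, -0.077, -0.0], [-0.0, -0.0, -1.0]]
force: [-2.3, -4.1, -3.3]
width: 0.183
```

```bash
python3 -c "
import nav;nav.done(.0009,.0147,0,-.1396)
from st import st;st()
from look import *
look('11')"
```

```text
cmd [ 6.0160e-01 -1.3820e-01  2.7200e-02  8.5548e+01]
t 13.5 pos [ 0.6015 -0.1381  0.0265] psi 85.57 toolF [-4.24 -2.02  3.26] toolT [ 0.504 -1.024 -0.199] heel [-1.0772e+02 -7.0000e-02] rackang -15.78 w 0.183
pos err (meas-cmd) tool mm [ 0.14 -0.11  0.68]
13.55 [ 0.6015 -0.1381  0.0265] [-3.53 -4.31 -2.13] [-0.97  0.56  0.2 ] 0.1818
```

View pics/scene11c.png

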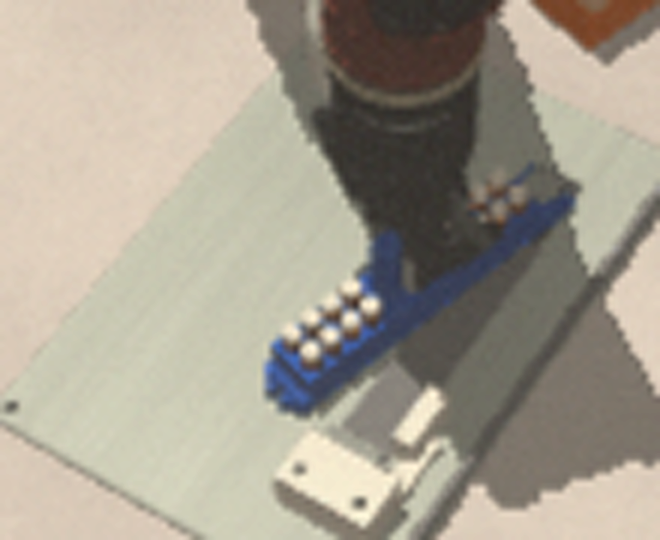

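Request:
apply_moves(deltas=[[[0.0, 0.0018, 0, 0, 0, -0.0175, 0.005], [0.0, 0.0036, 0, 0, 0, -0.0349, 0.005], [0.0001, 0.0054, 0, 0, 0, -0.0524, 0.005], [0.0002, 0.0073, 0, 0, 0, -0.0698, 0.005], [0.0004, 0.0091, 0, 0, 0, -0.0873, 0.005], [0.0006, 0.011, 0, 0, 0, -0.1047, 0.005], [0.0008, 0.0128, 0, 0, 0, -0.1222, 0.005], [0.0008, 0.0128, 0, 0, 0, -0.1222, 0.005]]])

```text
t: 14.55
tool_pos: [0.6146, -0.1383, 0.0267]
eef_rot: [[-0.045, 0.999, 0.0], [0.999, 0.045, -0.0], [-0.0, 0.0, -1.0]]
force: [-2.1, -2.9, -4.1]
width: 0.183
```

```bash
python3 -c "
import nav;nav.done(.0008,.0128,0,-.1222)
from st import st;st()
"
```

```text
cmd [ 6.14500e-01 -1.38400e-01  2.72000e-02  9.25495e+01]
t 14.55 pos [ 0.6146 -0.1383  0.0267] psi 92.57 toolF [-2.85 -2.21  4.05] toolT [ 0.444 -1.001 -0.184] heel [-1.077e+02  1.000e-02] rackang -8.78 w 0.183
pos err (meas-cmd) tool mm [0.12 0.11 0.49]
```

Request:
apply_moves(deltas=[[[0.0001, 0.0018, 0, 0, 0, -0.0175, 0.005], [0.0002, 0.0036, 0, 0, 0, -0.0349, 0.005], [0.0002, 0.0036, 0, 0, 0, -0.0349, 0.005]]])

```text
t: 14.92
tool_pos: [0.6181, -0.1381, 0.0268]
eef_rot: [[-0.08, 0.997, 0.0], [0.997, 0.08, -0.0], [-0.0, 0.0, -1.0]]
force: [-2.1, -4.5, -4.3]
width: 0.181
```

```bash
python3 -c "
import nav;nav.done(.0002,.0036,0,-.0349)
from st import st;st()
"
```

```text
cmd [ 6.18000e-01 -1.38100e-01  2.72000e-02  9.45491e+01]
t 14.93 pos [ 0.6181 -0.1381  0.0268] psi 94.57 toolF [-4.29 -2.44  4.31] toolT [ 0.52  -1.134 -0.175] heel [-107.72   -0.14] rackang -6.78 w 0.181
pos err (meas-cmd) tool mm [-0.01  0.06  0.44]
```

Request:
apply_moves(deltas=[[[0.0001, 0.0018, 0, 0, 0, -0.0175, 0.005], [0.0002, 0.0036, 0, 0, 0, -0.0349, 0.005], [0.0002, 0.0036, 0, 0, 0, -0.0349, 0.005]]])

```text
t: 15.3
tool_pos: [0.6216, -0.1377, 0.0268]
eef_rot: [[-0.114, 0.993, 0.0], [0.993, 0.114, -0.001], [-0.001, -0.0, -1.0]]
force: [-1.8, -5.1, -4.0]
width: 0.18
```

```bash
python3 -c "
import nav;nav.done(.0002,.0036,0,-.0349)
from st import st;st()
from look import *
look('12')"
```

```text
cmd [ 6.21600e-01 -1.37600e-01  2.72000e-02  9.65487e+01]
t 15.3 pos [ 0.6216 -0.1377  0.0268] psi 96.56 toolF [-4.82 -2.34  3.96] toolT [ 0.535 -1.165 -0.191] heel [-107.76   -0.27] rackang -4.79 w 0.18
pos err (meas-cmd) tool mm [-0.13 -0.01  0.41]
15.35 [ 0.6216 -0.1377  0.0268] [-1.1  -5.46 -3.05] [-1.3   0.46  0.26] 0.1838
```

View pics/scene12c.png

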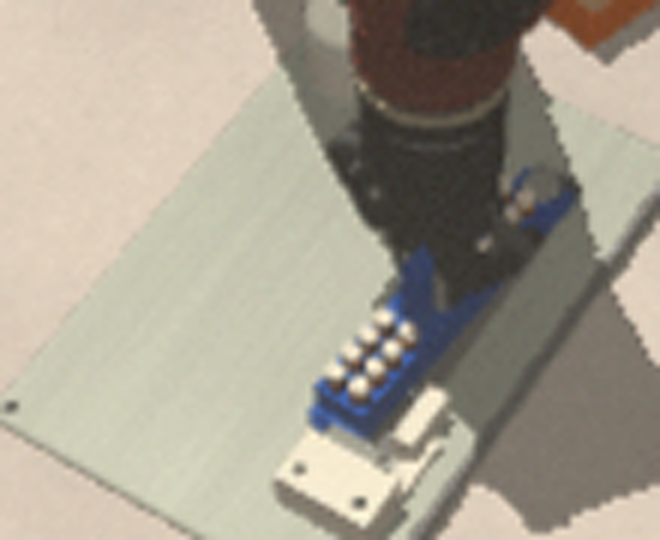

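The toe is entering beside the lip, at about crop (345,420). Going on in 2° and smaller steps.

Request:
apply_moves(deltas=[[[-0.0001, 0.0018, 0, 0, 0, -0.0175, 0.005], [-0.0001, 0.0036, 0, 0, 0, -0.0349, 0.005], [-0.0001, 0.0036, 0, 0, 0, -0.0349, 0.005]]])

```text
t: 15.72
tool_pos: [0.6248, -0.1373, 0.0266]
eef_rot: [[-0.148, 0.989, -0.001], [0.989, 0.148, -0.0], [-0.0, -0.001, -1.0]]
force: [-2.8, -5.7, -3.6]
width: 0.182
```

```bash
python3 -c "
import nav;nav.done(-.0001,.0036,0,-.0349)
from st import st;st()
"
```

```text
cmd [ 6.25200e-01 -1.37300e-01  2.72000e-02  9.85484e+01]
t 15.72 pos [ 0.6248 -0.1373  0.0266] psi 98.52 toolF [-5.23 -3.66  3.58] toolT [ 0.928 -0.975  0.101] heel [-107.73   -0.71] rackang -2.83 w 0.182
pos err (meas-cmd) tool mm [-0.01 -0.4   0.57]
```

Request:
apply_moves(deltas=[[[0, 0.0009, 0, 0, 0, -0.0087, 0.005], [0, 0.0018, 0, 0, 0, -0.0175, 0.005], [0.0, 0.0018, 0, 0, 0, -0.0175, 0.005]]])

```text
t: 16.1
tool_pos: [0.6262, -0.1372, 0.0266]
eef_rot: [[-0.165, 0.986, -0.001], [0.986, 0.165, -0.0], [-0.0, -0.002, -1.0]]
force: [-4.9, -4.6, -1.7]
width: 0.183
```

```bash
python3 -c "
import nav;nav.done(0,.0018,0,-.0175)
from st import st;st()
"
```

```text
cmd [ 6.2700e-01 -1.3700e-01  2.7200e-02  9.9551e+01]
t 16.1 pos [ 0.6262 -0.1372  0.0266] psi 99.49 toolF [-3.71 -5.6   1.67] toolT [ 1.32  -0.928  0.291] heel [-107.72   -1.11] rackang -1.86 w 0.183
pos err (meas-cmd) tool mm [-0.01 -0.81  0.65]
```

Request:
apply_moves(deltas=[[[0, 0.0009, 0, 0, 0, -0.0087, 0.005], [0, 0.0018, 0, 0, 0, -0.0175, 0.005], [0.0, 0.0018, 0, 0, 0, -0.0175, 0.005]]])

```text
t: 16.48
tool_pos: [0.6287, -0.1367, 0.0267]
eef_rot: [[-0.183, 0.983, -0.0], [0.983, 0.183, -0.0], [-0.0, -0.0, -1.0]]
force: [-1.6, -5.5, -3.8]
width: 0.182
```

```bash
python3 -c "
import nav;nav.done(0,.0018,0,-.0175)
from st import st;st()
from look import *
look('13',box=(290,220,60,55),s=10);look('13',n='top',box=(265,110,130,100))"
```

```text
cmd [ 6.288000e-01 -1.367000e-01  2.720000e-02  1.005537e+02]
t 16.48 pos [ 0.6287 -0.1367  0.0267] psi 100.55 toolF [-5.09 -2.57  3.76] toolT [ 0.652 -1.061 -0.208] heel [-107.71   -0.56] rackang -0.8 w 0.182
pos err (meas-cmd) tool mm [ 0.   -0.11  0.52]
16.52 [ 0.6286 -0.1367  0.0267] [-2.22 -4.66 -3.09] [-1.13  0.38  0.17] 0.1865
16.57 [ 0.6287 -0.1367  0.0267] [-2.14 -4.35 -3.3 ] [-1.14  0.46  0.22] 0.1841
```

View pics/scene13c.png

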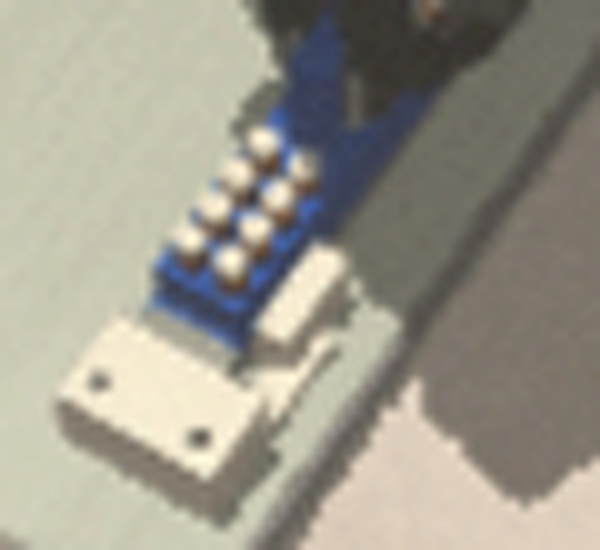

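View pics/top13c.png

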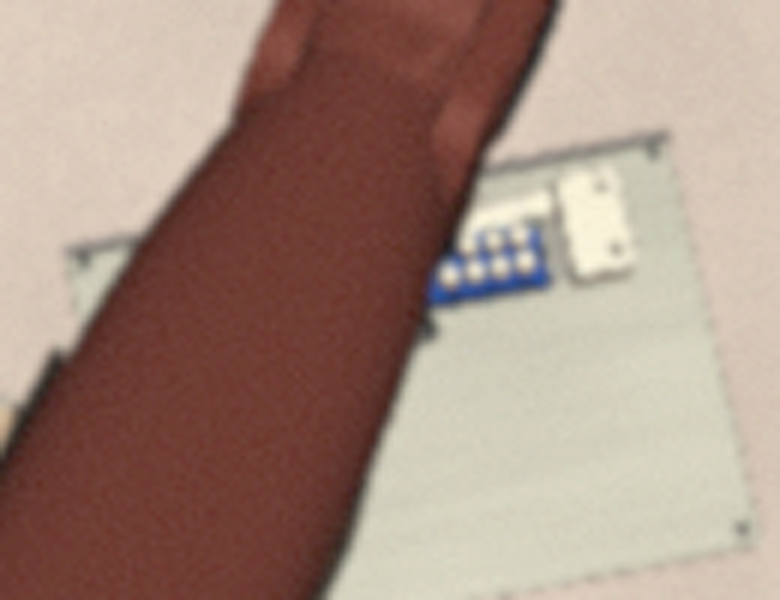

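Request:
apply_moves(deltas=[[[0, 0.0009, 0, 0, 0, -0.0087, 0.005], [0, 0.0009, 0, 0, 0, -0.0087, 0.005]]])

```text
t: 16.82
tool_pos: [0.6297, -0.1365, 0.0267]
eef_rot: [[-0.192, 0.981, 0.0], [0.981, 0.192, -0.0], [-0.0, 0.0, -1.0]]
force: [-0.5, -4.4, -4.4]
width: 0.183
```

```bash
python3 -c "
import nav;nav.done(0,.0009,0,-.0087)
from st import st;st()
"
```

```text
cmd [ 6.296000e-01 -1.365000e-01  2.720000e-02  1.010522e+02]
t 16.82 pos [ 0.6297 -0.1365  0.0267] psi 101.05 toolF [-4.25 -1.36  4.45] toolT [ 0.459 -1.104 -0.324] heel [-107.74   -0.42] rackang -0.3 w 0.183
pos err (meas-cmd) tool mm [0.04 0.07 0.46]
```

Request:
apply_moves(deltas=[[[0, 0.0009, 0, 0, 0, -0.0087, 0.005], [0, 0.0009, 0, 0, 0, -0.0087, 0.005]]])

```text
t: 17.08
tool_pos: [0.6304, -0.1364, 0.0268]
eef_rot: [[-0.2, 0.98, -0.0], [0.98, 0.2, -0.0], [-0.0, -0.0, -1.0]]
force: [-1.5, -4.4, -1.9]
width: 0.181
```

```bash
python3 -c "
import nav;nav.done(0,.0009,0,-.0087)
from st import st;st()
"
```

```text
cmd [ 6.305000e-01 -1.364000e-01  2.720000e-02  1.015507e+02]
t 17.07 pos [ 0.6304 -0.1364  0.0268] psi 101.56 toolF [-4.02 -2.31  1.89] toolT [ 0.697 -1.07  -0.164] heel [-107.73   -0.61] rackang 0.21 w 0.181
pos err (meas-cmd) tool mm [ 0.03 -0.09  0.44]
```

Request:
apply_moves(deltas=[[[0, 0.0007, 0, 0, 0, -0.004, 0.005], [0, 0.0007, 0, 0, 0, -0.004, 0.005]]])

```text
t: 17.32
tool_pos: [0.6305, -0.1363, 0.0267]
eef_rot: [[-0.204, 0.979, -0.001], [0.979, 0.204, -0.0], [-0.0, -0.001, -1.0]]
force: [-5.7, -4.9, -0.3]
width: 0.183
```

```bash
python3 -c "
import nav;nav.done(0,.0007,0,-.004)
from st import st;st()
from look import *
look('14',box=(290,220,60,55),s=10);look('14',n='top',box=(325,130,60,40),s=12)"
```

```text
cmd [ 6.312000e-01 -1.362000e-01  2.720000e-02  1.017798e+02]
t 17.32 pos [ 0.6305 -0.1363  0.0267] psi 101.75 toolF [-3.63 -6.57  0.34] toolT [ 1.418 -1.006  0.079] heel [-107.77   -0.91] rackang 0.4 w 0.183
pos err (meas-cmd) tool mm [ 0.08 -0.73  0.46]
17.38 [ 0.6305 -0.1363  0.0268] [-5.78 -5.85 -1.07] [-1.29  1.16 -0.1 ] 0.1814
17.43 [ 0.6305 -0.1363  0.0268] [-4.67 -5.39 -0.91] [-1.25  1.2  -0.11] 0.1843
```

View pics/scene14c.png

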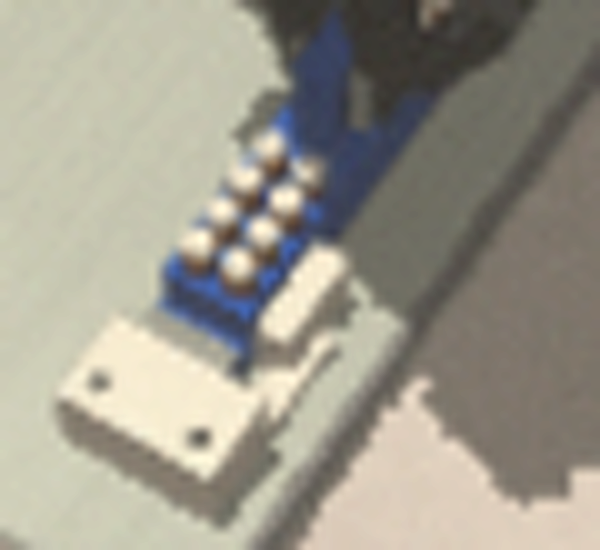

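View pics/top14c.png

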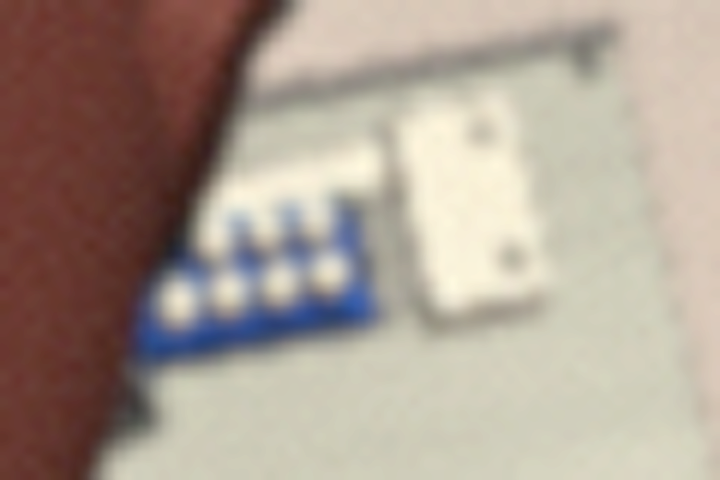

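Request:
apply_moves(deltas=[[[0, -0.0005, 0.0004, 0, 0, 0, 0.005], [0, -0.0006, 0.0008, 0, 0, 0, 0.005], [0, -0.0006, 0.0012, 0, 0, 0, 0.005], [0, -0.0006, 0.0012, 0, 0, 0, 0.005]]])

```text
t: 17.92
tool_pos: [0.6306, -0.1363, 0.0263]
eef_rot: [[-0.204, 0.979, 0.0], [0.979, 0.204, -0.0], [-0.0, 0.0, -1.0]]
force: [-3.7, -3.2, 2.5]
width: 0.182
```

```bash
python3 -c "
import nav;nav.done(0,-.0006,.0012,0)
from st import st;st()
"
```

```text
cmd [ 6.306000e-01 -1.363000e-01  2.600000e-02  1.017798e+02]
t 17.93 pos [ 0.6306 -0.1363  0.0263] psi 101.75 toolF [-2.42 -4.28 -2.48] toolT [ 1.152 -0.703  0.224] heel [-107.73   -0.82] rackang 0.4 w 0.182
pos err (meas-cmd) tool mm [ 0.05 -0.04 -0.29]
```

Request:
apply_moves(deltas=[[[0, -0.0004, 0, 0, 0, 0, 0.005], [0, -0.0008, 0, 0, 0, 0, 0.005], [0, -0.0008, 0, 0, 0, 0, 0.005]]])

```text
t: 18.3
tool_pos: [0.6304, -0.1364, 0.026]
eef_rot: [[-0.204, 0.979, 0.001], [0.979, 0.204, -0.0], [-0.0, 0.001, -1.0]]
force: [0.7, -2.6, 1.4]
width: 0.185
```

```bash
python3 -c "
import nav;nav.done(0,-.0008,0,0)
from st import st;st()
"
```

```text
cmd [ 6.298000e-01 -1.365000e-01  2.600000e-02  1.017798e+02]
t 18.3 pos [ 0.6304 -0.1364  0.026 ] psi 101.78 toolF [-2.65  0.18 -1.4 ] toolT [ 0.117 -0.665  0.239] heel [-107.66   -1.04] rackang 0.43 w 0.185
pos err (meas-cmd) tool mm [-0.03  0.6   0.  ]
```

Request:
apply_moves(deltas=[[[0, 0, 0, 0, 0, 0, 0.02], [0, 0, 0, 0, 0, 0, 0.03], [0, 0, 0, 0, 0, 0, 0.045], [0, 0, 0, 0, 0, 0, 0.045], [0, 0, 0, 0, 0, 0, 0.045]]])

```text
t: 18.92
tool_pos: [0.6298, -0.1364, 0.0255]
eef_rot: [[-0.204, 0.979, -0.0], [0.979, 0.204, 0.0], [0.0, -0.0, -1.0]]
force: [-0.6, 0.4, -0.5]
width: 0.525
```

```bash
python3 -c "
from st import st;st()
from look import *
look('15')"
```

```text
t 18.93 pos [ 0.6298 -0.1364  0.0255] psi 101.78 toolF [ 0.5  -0.52  0.48] toolT [-0.025  0.048  0.045] heel [-107.86   -1.7 ] rackang 0.43 w 0.525
pos err (meas-cmd) tool mm [ 0.17 -0.06  0.54]
18.98 [ 0.6297 -0.1364  0.0255] [0.63 0.34 0.02] [ 0.01 -0.04 -0.05] 0.5292
```

View pics/scene15c.png

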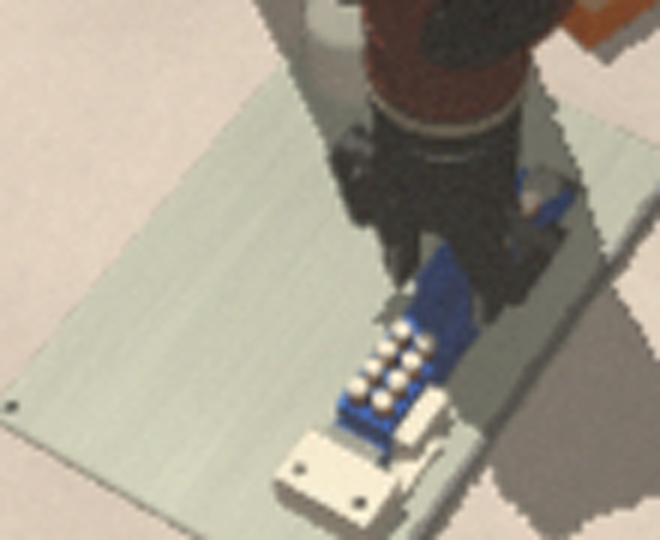

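The jaws are clear of the fin and the force reads zero. Retreating up, then off to the side for a clear view.

Request:
apply_moves(deltas=[[[0, 0, -0.01, 0, 0, 0, 0.045], [0, 0, -0.03, 0, 0, 0, 0.045], [0, 0, -0.06, 0, 0, 0, 0.045], [0, 0, -0.1, 0, 0, 0, 0.045], [0, 0, -0.14, 0, 0, 0, 0.045], [0, 0, -0.16, 0, 0, 0, 0.045]]])

```text
t: 19.73
tool_pos: [0.6309, -0.1368, 0.1904]
eef_rot: [[-0.204, 0.979, 0.005], [0.979, 0.204, -0.002], [-0.003, 0.004, -1.0]]
force: [0.6, -0.3, 0.3]
width: 0.529
```

```bash
python3 -c "
import nav;nav.done(0,0,-.16,0)
nav.plan(.25,-.52,.186,60)"
```

```text
cmd [  0.6298  -0.1365   0.186  101.7798]
delta [-0.2979 -0.4501  0.    ] rz 0.7292
```

Request:
apply_moves(deltas=[[[-0.02, -0.03, 0, 0, 0, 0.05, 0.045], [-0.05, -0.075, 0, 0, 0, 0.12, 0.045], [-0.08, -0.12, 0, 0, 0, 0.19, 0.045], [-0.11, -0.165, 0, 0, 0, 0.26, 0.045], [-0.14, -0.21, 0, 0, 0, 0.34, 0.045], [-0.17, -0.255, 0, 0, 0, 0.42, 0.045], [-0.2, -0.3, 0, 0, 0, 0.5, 0.045], [-0.23, -0.345, 0, 0, 0, 0.57, 0.045], [-0.26, -0.39, 0, 0, 0, 0.64, 0.045], [-0.28, -0.42, 0, 0, 0, 0.69, 0.045], [-0.298, -0.45, 0, 0, 0, 0.73, 0.045], [-0.298, -0.45, 0, 0, 0, 0.73, 0.045]]])

```text
t: 21.22
tool_pos: [0.2484, -0.5215, 0.187]
eef_rot: [[0.504, 0.864, 0.0], [0.864, -0.504, -0.002], [-0.001, 0.001, -1.0]]
force: [-0.1, 0.3, -0.4]
width: 0.528
```

```bash
python3 -c "
import nav;nav.done(-.298,-.45,0,.73)
from look import *
look('16',box=(245,175,125,110));look('16',n='top',box=(275,130,120,80))
from caps import *
c=load('top16');s=8;x0,y0,x1,y1=290,140,375,180
f=cv2.resize(c['frame'][y0:y1,x0:x1],None,fx=s,fy=s,interpolation=2).astype(int)
w=((f[...,0]>120)&(f[...,0]-f[...,1]>-3)).astype(np.uint8)
k,l,st_,ce=cv2.connectedComponentsWithStats(w)
for j in range(1,k):
    if 80<st_[j,4]<900:
        u,v=(ce[j]+.5)/s-.5+[x0,y0]; print(round(u,1),round(v,1),st_[j,4],(tr('top',plane(c,u,v,.052))[0]*1000).round(1))
"
```

```text
cmd [ 0.2502 -0.5201  0.186  59.9539]
21.27 [ 0.2494 -0.5207  0.1869] [ 0.79 -0.34 -0.64] [0.   0.   0.01] 0.5289
21.32 [ 0.2501 -0.5201  0.1868] [0.83 0.5  0.19] [0.   0.01 0.03] 0.5253
351.9 152.3 393 [76.7 -7.6]
347.8 153.2 297 [62.2 -7.9]
343.6 153.8 405 [47.6 -7.1]
339.5 154.7 361 [33.3 -7.3]
319.7 158.7 427 [-35.6  -7.6]
315.6 159.6 336 [-50.1  -8. ]
311.4 160.5 347 [-64.5  -8.2]
307.3 161.4 337 [-79.   -8.5]
299.2 162.6 391 [-106.8   -7.3]
```

View pics/scene16c.png

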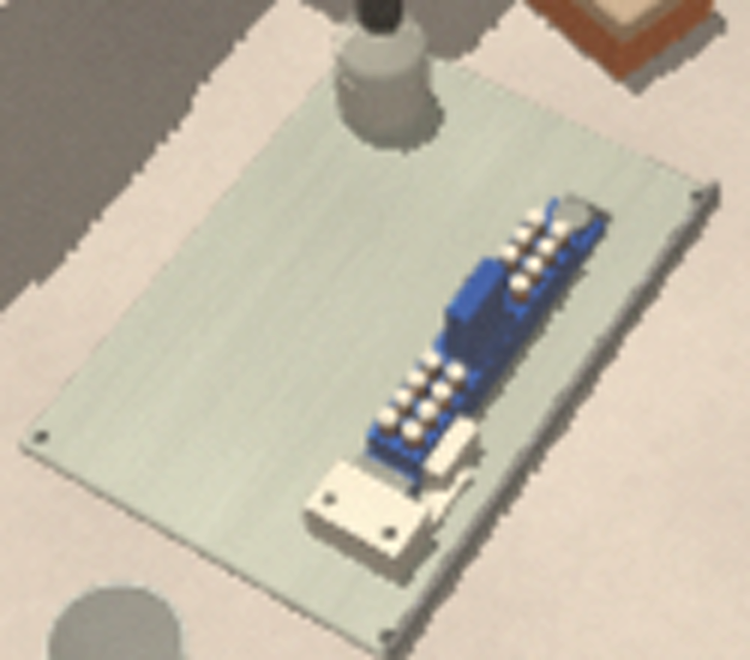

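View pics/top16c.png

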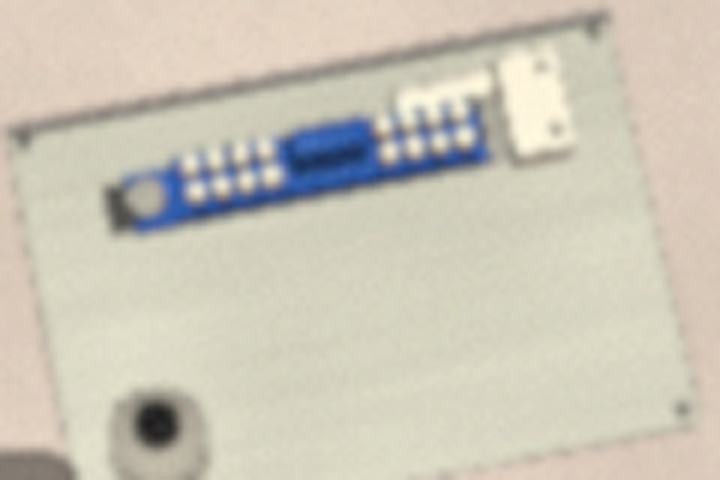

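```bash
python3 -c "
from rig import order,monitor
print(monitor.get_obs()['t']); print(order.sign_off())"
```

```text
21.325
the job is handed in; nothing more can be done
None
```

The job is handed in at 21.3 s of 54. The rack is home on the post, swung into line against the back stop, and let go. I could not see the catch click directly, because the lip hides the nose.

**How it went:** I gripped the small rack by its fin and lifted it about 1 mm so it wouldn't drag. I lined it up, then slid the heel onto the post at about -34°, with contact after 31 mm against 30 mm predicted. I then swung it about the post in small steps, keeping 3–5 N on the heel. The toe met the catch, the side load peaked at 5.6 N and dropped off near line, then the rack met the back stop firmly. I lowered it onto the deck, opened the jaws and retreated.

**Last checks:**
- **Position:** in the top view the rack is within about 0.3° of line, its middle is about 1.2 mm toward the post (from the post's setting) and about 0 mm off line in y.
- **Catch:** the evidence is the load dropping near line. When I pulled the hand back 0.8 mm before letting go, it moved only 0.2 mm, though the grip on the deck may explain part of that.
- **Other objects:** no move touched the bottle, the tip box or the beaker. The bottle stands as before; the tip box and beaker were only partly in the last picture.

**Disagreements:**
- **Fingertips:** they stood about 24 mm behind the reported TCP, not 22 mm ahead as stated. The first close, over the fin, gripped nothing, so I went 42 mm lower.
- **Cameras:** the two views differed by about 5 mm in the world. I used their average, and the grip and post contact agreed with it to within about 1–2 mm.
- **Post force:** readings crept briefly to a little over 5 N, well under the 12 N limit.

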